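# Clear the loose stop knobs into the case under the low shelf

### The job

Lift the red scoop off its two hooks, stand it on the black mat and collect every loose wooden stop knob from the bench in it. Then reach the scoop's mouth in under the low shelf, tip all the knobs out into the yellow case without bumping the shelf, and hang the empty scoop back on its hooks as it was. Leave the tub, the jar and the tape roll alone.

Things in the scene. Friction and masses are not known exactly. Their poses are not given: they have to be found in the camera images.
- scoop: red hand scoop, 180 g, origin under the middle of its pan, x towards its open mouth, z up. Pan outside x -60 to 60, 104 wide, 55 high; walls and floor 4 thick, slippery inside (friction about 0.3); no front wall. At first it hangs level between the rack's two hooks, mouth away from the robot
- scoop_lip (a point): middle of the upper edge of the scoop's lip, at (60, 0, 13) in the scoop's frame; the pan's floor ramps up to it at 0.2 rad from x = 17
- scoop_handle (a point): grip point on the scoop's black bar handle, at (-125, 0, 42) in the scoop's frame. The bar runs straight back from the rear wall: x -60 to -169, 14 wide (y), z 29 to 55
- rack: fixed dark steel stand with two hooks; origin at bench level, x away from the robot. Base plate 200 x 160 x 8 centred at x = 20; back plate x 90 to 102, 150 wide, 168 high; two level aluminium arms 8 wide at y = 64 and -64, tops at z = 115, from the back plate to x = -60, each ending in an orange upturned tip (x -64 to -56) up to z = 131
- mat: fixed black rubber mat lying on the bench, 170 (x) x 200 (y) x 4 thick, origin under its middle
- case: fixed yellow open parts case under the low shelf; origin at bench level in the middle of its front face, x pointing inwards, away from the robot. Outside x 0 to 170, y -120 to 120; walls 5 thick; front and side walls 55 high, back wall 75 high, floor top at 6. Four wooden posts 18 square at x = 12 and 108, y = +-130, carry the shelf
- shelf: fixed plywood shelf board over the front of the case; same origin and axes as the case. Board x 0 to 120, y -140 to 140, underside at z = 220, top at z = 236; on it cartons and boxes up to z = 286 with their fronts at x = 72 and beyond
- tub: bystander: red plastic tub, 100 across, 100 high, origin under its middle
- jar: bystander: clear jar with green lid, 70 across, 80 high, origin under its middle
- tape: bystander: yellow roll of tape lying flat, 64 across, 22 high, origin under its middle
- knob0: loose organ stop knob (may be absent), 35 g: square dark wooden head 32 x 32 x 22, light round shank, diameter 16, 40 long, out of the middle of its back. Origin on the axis, 20 from the head's front face, 42 from the shank's end; z along the shank. It starts standing on the bench on its head, shank up; if knocked it may lie on its side
- knob1: loose organ stop knob (may be absent), 35 g: square dark wooden head 32 x 32 x 22, light round shank, diameter 16, 40 long, out of the middle of its back. Origin on the axis, 20 from the head's front face, 42 from the shank's end; z along the shank. It starts standing on the bench on its head, shank up; if knocked it may lie on its side
- knob2: loose organ stop knob (may be absent), 35 g: square dark wooden head 32 x 32 x 22, light round shank, diameter 16, 40 long, out of the middle of its back. Origin on the axis, 20 from the head's front face, 42 from the shank's end; z along the shank. It starts standing on the bench on its head, shank up; if knocked it may lie on its side
- knob3: loose organ stop knob (may be absent), 35 g: square dark wooden head 32 x 32 x 22, light round shank, diameter 16, 40 long, out of the middle of its back. Origin on the axis, 20 from the head's front face, 42 from the shank's end; z along the shank. It starts standing on the bench on its head, shank up; if knocked it may lie on its side
- knob4: loose organ stop knob (may be absent), 35 g: square dark wooden head 32 x 32 x 22, light round shank, diameter 16, 40 long, out of the middle of its back. Origin on the axis, 20 from the head's front face, 42 from the shank's end; z along the shank. It starts standing on the bench on its head, shank up; if knocked it may lie on its side
- scoop_flange (a point): under the middle of the scoop's left flange, at (0, 64, 45) in the scoop's frame. The two flat red flanges, along both sides of the pan, x -45 to 45, reach out to y = 76 and -76, z 45 to 50
- rack_hang (a point): where the scoop's origin lies when hung, at (0, 0, 70) in the rack's frame: flanges resting on the arms, axes parallel to the rack's; about 8 of play to either side, 10 towards the tips, 30 towards the back plate
Things that resemble listed ones, but are neither listed nor needed, are in the scene too. What is shaped like the knob2 but green is not meant.

How it is judged:
By the outcome, as a careful person would: the job done as asked, in the order asked, and still so for the second after the job is handed in, with the robot touching nothing.
Of knob0, knob1, knob2, knob3, knob4 only 3 to 5 are there at a start; the rules pass over those that are not, and their reading is None.
At some moment in a run one of knob0, knob1, knob2, knob3, knob4 may be knocked a few centimetres aside while the robot is not near it.
It also fails if it takes over 210 s, if anything falls off the work surface, if the arm or the gripper's body presses on something with over 40 N, if the wrist force passes 120 N, or if a joint passes its speed limit or range.

### The arm

A 7-joint arm with a two-finger parallel gripper is mounted at the origin on the work surface. World frame = base frame: x ahead of the robot, y to its left, z up, the work surface at z = 0. Lengths are in m, angles in rad, forces in N, time in s.
With the tool pointing down it reaches from about 0.4 to 0.85 m from the base axis. Payload 10.4 kg.
Tool frame: the origin (TCP) lies at the very end of the fingers, on their centre line; the grasp point (between the pads) lies 19 mm behind it; z points along the fingers, y is the direction in which the jaws open and shut (so a half turn about z gives the same grasp; the last joint's range is limited). The gripper opens to 87 mm and grips with 3 to 60 N. Pads are 19 mm wide; open, the fingers measure 117 mm over their backs; the gripper's body (75 mm by 190 mm) begins 51 mm behind the grasp point.
Start: joints at [1.112, 0.332, -0.065, 1.46, 0.022, 1.35, -0.088], TCP at [0.264, -0.567, 0.223] pointing down, gripper open.
Joint ranges: [-2.6, 2.6], [-0.5, 2.12], [-1.47, 1.34], [0.16, 2.42], [-1.27, 4.41], [0.06, 2.06], [-2.6, 2.6]. Speed limits (rad/s): [2.22, 2.22, 2.79, 2.79, 3.14, 3.14, 3.14].

### API

Orientations are given as a unit quaternion [x, y, z, w].
In Python, from bench import read_state, imaging, r gives the robot as it stands. The module is installed in compiled form; this text tells all that it offers.
- The arm moves only by the tool move_arm, never from a script. Its argument "series" is a list of rows, each a list of 4 numbers: the shift along the tool's x, y, z in m, then the turn about the tool's z in rad. In form: [[x, y, z, roll], ...]. A call has 1 to 20 rows; each row is the pose to reach, as a shift and turn from the pose commanded when the call began, along the tool's axes at that moment; what a row does not reach only later rows make up. A row lasts 1/10 s, in which the tool goes at most 50 mm and 8.59 degrees, less where a joint would pass 70% of its speed; a pose out of reach is approached as far as the arm can. A call with a gripper value outside its range is refused whole. "claw" is the gripper's target within -1 to 1 (fully open at 1, half-way at 0, shut at -1), set as the call begins (left out, the last holds). The fingers move at their own pace and stop on an object; "newtons" is the grip in N (left out, the last holds). Time passes only in rows, so rows that repeat a pose let the fingers close. It gives the time, the measured TCP pose, the force and the opening at its end, in the units of the state.
- read_state(): the state, without advancing time (a new reading comes with each control period).
- imaging.camera(name): name is "scene" or "top"; returns (picture, depth): 480x640x3 uint8, red, green, blue; 480x640 float32, m along the optical axis (not along the pixel's ray), 0 where there is no reading.
- imaging.get_calibration(name): a dict with "camera_matrix" (3x3 intrinsics, pixels), "R" (3x3) and "t" (3): a world point X has camera coordinates R X + t. Camera axes: x right, y down, z forward; pixel columns grow to the right and rows downward; lengths in m; the calibration is good to about 2 mm. A picture is of the moment at which its call begins. get_calibration takes no time and is no camera call.
- r.close_job(): hands the job in, once; it reports no verdict.
The state is a dict: "time": time; "joint_positions": joint angles; "joint_vel": joint speeds; "joint_torque": joint torques, N m; "ee_pos": TCP position; "eef_rot": TCP orientation; "ft_force": force on the tool from outside, world axes, zero at the start; "torque": the same for the moment, N m; "width": finger opening in m.
Only numpy, scipy, OpenCV 4.12 (cv2) and the standard library are available. Lean on these libraries where they do the work, as an engineer would, in place of code of your own. Each camera call takes 0.05 s, during which the arm holds its last target.

## Working session

There is one attempt and no reset: what is moved stays moved. The work goes in short steps, Python scripts to look and compute and a tool call to move; the robot and the scene stay as the last step left them, time stands still between calls to the robot, and variables do not carry over. Pictures are saved under pics/ and viewed, and the job is handed in when it is done.

Besides the shell and the picture viewer there is one more tool, called after ">>>" by a JSON object that holds its "method" and its "body", one argument or row to a line. move_arm: Moves the arm, as the interface text tells. Its arguments: {"type":"object","properties":{"series":{"type":"array","items":{"type":"array","items":{"type":"number"}}},"claw":{"type":"number"},"newtons":{"type":"number"}},"required":["series"]}

```bash
mkdir -p pics; ls
cat > h.py <<'E'
import numpy as np, cv2
from bench import read_state, imaging, r
def snap(n,tag):
    p,d=imaging.camera(n); cv2.imwrite(f'pics/{tag}.png',p[:,:,::-1]); np.save(f'{tag}.npy',d); return p,d
def world(n,d):
    c=imaging.get_calibration(n);K=np.array(c['camera_matrix']);R=np.array(c['R']);t=np.array(c['t'])
    v,u=np.mgrid[0:480,0:640]
    P=np.stack([(u-K[0,2])/K[0,0]*d,(v-K[1,2])/K[1,1]*d,d],-1)
    return (P-t)@R
def proj(n,X):
    c=imaging.get_calibration(n);K=np.array(c['camera_matrix']);q=(np.array(c['R'])@np.asarray(X,float).T).T+np.array(c['t'])
    q=q@K.T; return q[...,:2]/q[...,2:]
E
python3 - <<'E'
from h import *
s=read_state(); print(s)
for n in('scene','top'):
    snap(n,n+'0'); c=imaging.get_calibration(n); print(n,c, -np.array(c['R']).T@np.array(c['t']))
E
```

```text
pics
{'time': 0.0, 'joint_positions': array([ 1.11240795,  0.33289714, -0.06470151,  1.4608758 ,  0.02161674,
        1.34984405, -0.08852432]), 'joint_vel': array([-3.95644400e-04,  1.21674678e-03,  1.43964816e-04, -9.32101190e-04,
       -2.27351660e-04,  5.79468463e-06, -1.95714556e-05]), 'joint_torque': array([-7.21132510e-04, -6.23257899e+01,  2.42493051e-02, -3.89899242e+01,
       -6.13353588e-02,  3.97680828e-02,  1.67797639e-04]), 'ee_pos': array([ 0.26367845, -0.56628153,  0.22176942]), 'eef_rot': array([ 9.76354578e-01,  2.16174229e-01, -1.78615536e-04, -6.39667802e-04]), 'ft_force': array([ 0.20254132,  0.59930507, -0.62596256]), 'torque': array([-0.04566894,  0.01774848, -0.00353063]), 'width': 0.08694752707004935}
scene {'camera_matrix': array([[452.65002231,   0.        , 323.75657413],
       [  0.        , 452.65002231, 243.34596746],
       [  0.        ,   0.        ,   1.        ]]), 'R': array([[-0.93802039,  0.34574925, -0.02398332],
       [ 0.21575001,  0.52837188, -0.82114256],
       [-0.27123731, -0.77542286, -0.570219  ]]), 't': array([ 0.5079775 , -0.02124308,  1.29518882])} [0.83237998 0.83991043 0.73328066]
top {'camera_matrix': array([[466.31410125,   0.        , 316.78748444],
       [  0.        , 466.31410125, 245.79157997],
       [  0.        ,   0.        ,   1.        ]]), 'R': array([[-6.33477030e-03, -9.99978691e-01, -1.57744045e-03],
       [-9.85815754e-01,  6.50959953e-03, -1.67704873e-01],
       [ 1.67711568e-01,  4.92693794e-04, -9.85835984e-01]]), 't': array([0.02182552, 0.55606263, 1.24480642])} [0.33954512 0.017592   1.3204638 ]
```

View pics/scene0.png

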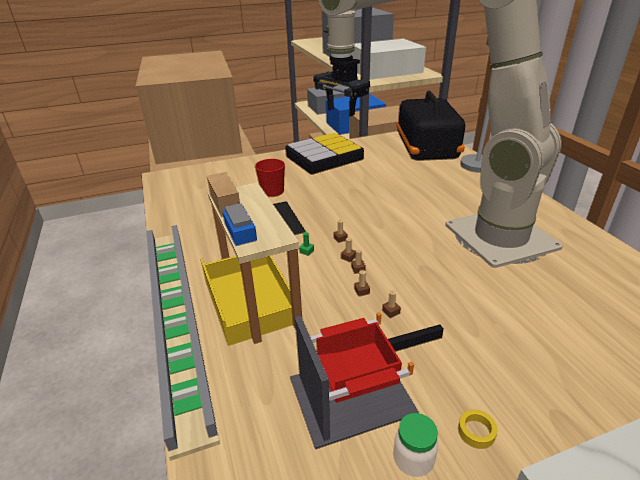

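View pics/top0.png

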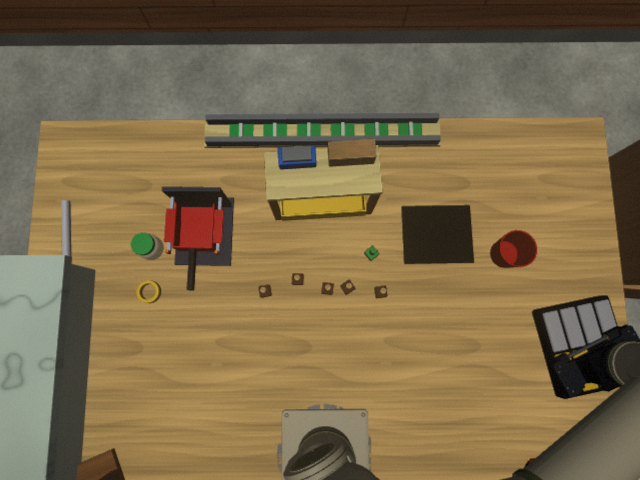

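```bash
cat >> h.py <<'E'
def knobs(p,d,W=None):
    W=world('top',d) if W is None else W
    z=W[...,2]; hsv=cv2.cvtColor(p,cv2.COLOR_RGB2HSV)
    m=((z>0.010)&(z<0.075)&(W[...,0]>0.2)&(W[...,0]<0.6)&(np.abs(W[...,1])<0.35)).astype(np.uint8)
    n,l,st,c=cv2.connectedComponentsWithStats(m)
    out=[]
    for i in range(1,n):
        if st[i,4]<15: continue
        q=W[l==i]; zz=q[:,2]; h=q[zz>zz.max()-0.012]
        hd=q[(zz>0.015)&(zz<0.03)]
        out.append((np.round(c[i],0),st[i,4],np.round(zz.max(),3),np.round(h[:,:2].mean(0),4),np.round(hd[:,:2].mean(0),4) if len(hd) else None,hsv[l==i].mean(0).round()))
    return out
E
python3 - <<'E'
from h import *
p=cv2.imread('pics/top0.png')[:,:,::-1].copy(); d=np.load('top0.npy'); W=world('top',d)
for k in knobs(p,d,W): print(*k)
print('bench z',np.median(W[330:350,200:300,2]))
def box(u0,u1,v0,v1,f):
    q=W[v0:v1,u0:u1].reshape(-1,3); q=q[f(q)]; 
    return q
# handle / scoop
for nm,(u0,u1,v0,v1),zl,zh in [('handle',(180,205,252,300),.11,.14),('pan',(160,228,200,252),.1,.135),('plate',(155,230,180,215),.15,.18),('mat',(395,480,200,270),.002,.007),('shelf',(255,390,150,215),.226,.25),('case',(270,385,190,225),.045,.065),('base',(225,236,195,268),.004,.013)]:
    q=box(u0,u1,v0,v1,lambda q:(q[:,2]>zl)&(q[:,2]<zh))
    if len(q)<3: print(nm,len(q));continue
    r_=cv2.minAreaRect((q[:,:2]*1000).astype(np.float32)); print(nm,len(q),r_,np.median(q[:,2]),q.min(0).round(3),q.max(0).round(3))
cv2.imwrite('pics/c1.png',cv2.resize(p[180:310,120:400,::-1],None,fx=2.8,fy=2.8,interpolation=2))
E
```

```text
[202. 238.] 163 0.075 [0.5767 0.3297] None [  2. 196. 157.]
[371. 252.] 133 0.065 [ 0.541  -0.1347] [ 0.5393 -0.1334] [ 51. 135. 105.]
[225. 249.] 15 0.014 [0.5553 0.2808] None [125.  23.  60.]
[297. 278.] 130 0.068 [0.469  0.0739] [0.4676 0.0736] [ 16. 144.  95.]
[347. 286.] 133 0.066 [ 0.4453 -0.0662] [ 0.4449 -0.0648] [ 16. 144.  96.]
[327. 288.] 134 0.068 [ 0.442  -0.0089] [ 0.441  -0.0085] [ 16. 144.  95.]
[264. 290.] 136 0.065 [0.4358 0.1652] [0.4358 0.1644] [ 16. 143.  94.]
[380. 291.] 139 0.068 [ 0.4318 -0.1581] [ 0.4312 -0.1565] [ 16. 145.  93.]
bench z -0.000538591191993222
handle 255 ((481.88232421875, 346.21575927734375), (15.583844184875488, 98.27406311035156), 88.5751724243164) 0.1238595920395891 [0.433 0.337 0.11 ] [0.531 0.355 0.13 ]
pan 1187 ((601.0134887695312, 343.2545471191406), (153.21511840820312, 141.62026977539062), 89.81177520751953) 0.11974783093992616 [0.53  0.267 0.1  ] [0.672 0.42  0.133]
plate 371 ((685.8905639648438, 341.2186279296875), (150.8332061767578, 14.160877227783203), 87.99518585205078) 0.16664711123193113 [0.678 0.266 0.15 ] [0.695 0.417 0.174]
mat 2811 ((595.5513916015625, -328.9349060058594), (248.25328063964844, 202.51124572753906), 89.53317260742188) 0.003933910634573953 [ 0.494 -0.454  0.002] [ 0.698 -0.204  0.007]
shelf 4128 ((705.8015747070312, 3.40484619140625), (122.2871322631836, 280.39239501953125), 2.9788594245910645) 0.235653648141839 [ 0.638 -0.138  0.226] [0.763 0.146 0.25 ]
case 298 ((668.7576904296875, 0.274078369140625), (47.4019775390625, 275.45947265625), 2.7461750507354736) 0.05392766168430682 [ 0.64  -0.138  0.045] [0.698 0.137 0.065]
base 398 ((612.0670776367188, 267.9325866699219), (206.03842163085938, 29.21953773498535), 1.1745524406433105) 0.007830896999491774 [0.509 0.251 0.004] [0.715 0.283 0.013]
```

View pics/c1.png

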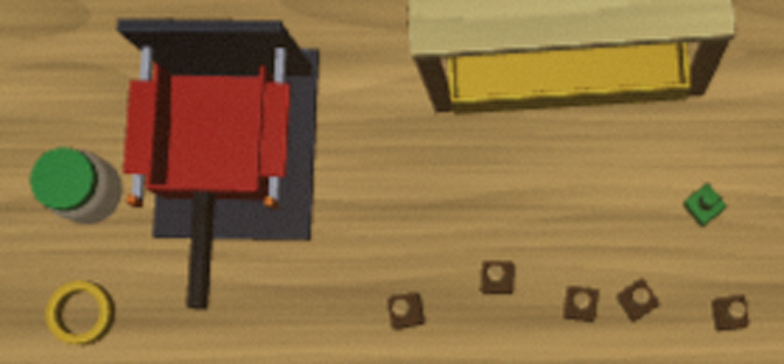

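```bash
cat >> h.py <<'E'
def Rt(q):
    from scipy.spatial.transform import Rotation as R_
    return R_.from_quat(q).as_matrix()
def rel(target,yaw,s=None):
    """target TCP world, yaw of tool x (rad) -> row shift in tool axes + roll"""
    s=s or read_state(); M=Rt(s['eef_rot']); a=np.arctan2(M[1,0],M[0,0])
    dy=(yaw-a+np.pi)%(2*np.pi)-np.pi
    dyh=(dy+np.pi/2)%np.pi-np.pi/2
    return (M.T@(np.array(target)-s['ee_pos'])).round(4), 'roll',round(-dy,3),'roll(half-turn equiv)',round(-dyh,3),'tcp',s['ee_pos'].round(4),'yaw',round(a,3)
E
python3 - <<'E'
from h import *
p=cv2.imread('pics/top0.png')[:,:,::-1].copy(); d=np.load('top0.npy'); W=world('top',d)
q=W[252:300,180:205].reshape(-1,3); q=q[(q[:,2]>.119)&(q[:,2]<.13)]
vx=cv2.fitLine(q[:,:2].astype(np.float32),cv2.DIST_HUBER,0,.01,.01).ravel(); print('handle line',vx,np.degrees(np.arctan2(vx[1],vx[0])),q.min(0),q.max(0),np.median(q[:,2]))
# shelf front edge: min x per column
def edge(u0,u1,v0,v1,zl,zh):
    pts=[]
    for u in range(u0,u1):
        c=W[v0:v1,u]; c=c[(c[:,2]>zl)&(c[:,2]<zh)]
        if len(c)>2: pts.append(c[c[:,0].argmin()])
    pts=np.array(pts); v=cv2.fitLine(pts[:,:2].astype(np.float32),cv2.DIST_HUBER,0,.001,.001).ravel()
    return v,np.degrees(np.arctan2(v[1],v[0])),len(pts)
print('shelf front',edge(268,380,150,215,.23,.245))
print('case front',edge(285,365,190,225,.045,.062))
print('plate front',edge(168,218,180,215,.155,.175))
hs=cv2.cvtColor(p,cv2.COLOR_RGB2HSV)
# rack arm tips (orange)
m=(hs[...,0]>8)&(hs[...,0]<16)&(hs[...,1]>190)&(W[...,2]>.11)&(W[...,1]>.2)
n,l,st,c=cv2.connectedComponentsWithStats(m.astype(np.uint8))
for i in range(1,n):
    if st[i,4]>3: print(c[i],st[i,4],np.median(W[l==i],0))
# red pan
m=(hs[...,1]>180)&((hs[...,0]<6)|(hs[...,0]>174))&(W[...,2]>.105)&(W[...,1]>.2)&(W[...,1]<.45)
q=W[m]; print(cv2.minAreaRect((q[:,:2]*1000).astype(np.float32)),np.percentile(q[:,2],[5,50,95]))
# mat black
m=(W[...,2]<.02)&(p.sum(2)<100); m[:, :395]=0; m[:,485:]=0; q=W[195:275][m[195:275]]; print('mat',cv2.minAreaRect((q[:,:2]*1000).astype(np.float32)))
E
```

```text
handle line [ 0.99960214 -0.0282048   0.4810124   0.34570223] -1.6162306 [0.43285665 0.33797502 0.11903578] [0.52925135 0.35468976 0.12924136] 0.12427254192979625
shelf front (array([ 0.05947947, -0.9982295 ,  0.6462377 ,  0.01195193], dtype=float32), np.float32(-86.59006), 112)
case front (array([ 0.05473995, -0.99850065,  0.64562297,  0.01901951], dtype=float32), np.float32(-86.86206), 36)
plate front (array([0.01708551, 0.999854  , 0.6806242 , 0.3432946 ], dtype=float32), np.float32(89.02102), 50)
[167.33333333 251.55555556] 9 [0.53028183 0.40510001 0.12650829]
[215.8 251.4] 5 [0.53026999 0.27905592 0.12884834]
((599.9237670898438, 342.592529296875), (151.12631225585938, 119.45380401611328), 89.37345886230469) [0.11533141 0.12059092 0.12663303]
mat ((596.20849609375, -328.88885498046875), (165.2888641357422, 195.25228881835938), 0.5997838377952576)
```

Run:
```python
from h import *
print(rel([0.46,-0.25,0.25],-0.024)); print(rel([0.478,0.3458,0.25],-0.024)); print(rel([0.478,0.3458,0.093],-0.024))
```

```text
(array([ 0.3115, -0.2039, -0.0279]), 'roll', np.float64(0.46), 'roll(half-turn equiv)', np.float64(0.46), 'tcp', array([ 0.2637, -0.5663,  0.2218]), 'yaw', np.float64(0.436))
(array([ 0.5793, -0.7364, -0.0273]), 'roll', np.float64(0.46), 'roll(half-turn equiv)', np.float64(0.46), 'tcp', array([ 0.2637, -0.5663,  0.2218]), 'yaw', np.float64(0.436))
(array([ 0.5793, -0.7362,  0.1297]), 'roll', np.float64(0.46), 'roll(half-turn equiv)', np.float64(0.46), 'tcp', array([ 0.2637, -0.5663,  0.2218]), 'yaw', np.float64(0.436))
```

Targets and look-alikes (top camera). Grip target: the black bar at (192,268) on the red pan (195,228); not the red tub (517,248), the black bag or the tray on the right (575,340). Knobs wanted: five brown ones at (265,291), (297,279), (327,288), (348,286), (381,291); the green one at (372,253) stays. The crop confirms all of these.

>>> {"method": "move_arm", "body": {
  "series": [
    [0.31, -0.204, -0.028, 0.46],
    [0.31, -0.204, -0.028, 0.46],
    [0.31, -0.204, -0.028, 0.46],
    [0.31, -0.204, -0.028, 0.46],
    [0.31, -0.204, -0.028, 0.46],
    [0.31, -0.204, -0.028, 0.46],
    [0.31, -0.204, -0.028, 0.46],
    [0.579, -0.736, -0.027, 0.46],
    [0.579, -0.736, -0.027, 0.46],
    [0.579, -0.736, -0.027, 0.46],
    [0.579, -0.736, -0.027, 0.46],
    [0.579, -0.736, -0.027, 0.46],
    [0.579, -0.736, -0.027, 0.46],
    [0.579, -0.736, -0.027, 0.46],
    [0.579, -0.736, -0.027, 0.46],
    [0.579, -0.736, -0.027, 0.46],
    [0.579, -0.736, -0.027, 0.46],
    [0.579, -0.736, -0.027, 0.46],
    [0.579, -0.736, -0.027, 0.46],
    [0.579, -0.736, -0.027, 0.46]
  ],
  "claw": 0.2,
  "newtons": 60
}}

```text
time: 2.1
ee_pos: [0.4762, 0.3497, 0.2488]
eef_rot: [1.0, -0.01, -0.001, -0.001]
ft_force: [-0.1, -0.6, 0.0]
width: 0.0523
```

Run:
```python
from h import *
print(rel([0.478,0.3458,0.25],-0.024)); print(rel([0.478,0.3458,0.093],-0.024)); snap('top','t1')
```

```text
(array([ 0.0019,  0.0039, -0.0012]), 'roll', np.float64(0.004), 'roll(half-turn equiv)', np.float64(0.004), 'tcp', array([0.4762, 0.3497, 0.2488]), 'yaw', np.float64(-0.02))
(array([0.0022, 0.0042, 0.1558]), 'roll', np.float64(0.004), 'roll(half-turn equiv)', np.float64(0.004), 'tcp', array([0.4762, 0.3497, 0.2488]), 'yaw', np.float64(-0.02))
```

View pics/t1.png

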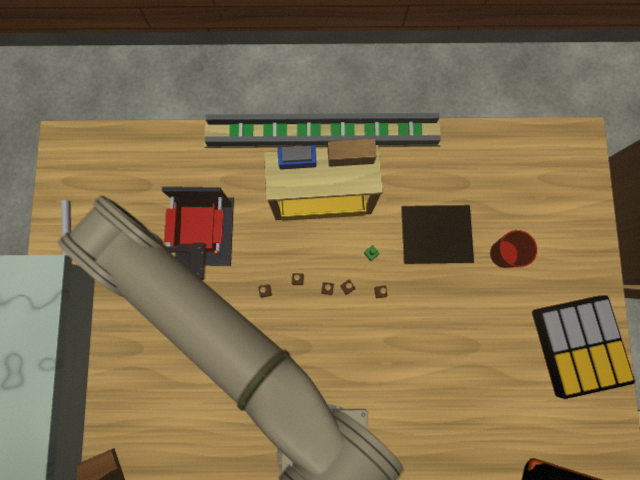

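>>> {"method": "move_arm", "body": {
  "series": [
    [0.002, 0.002, 0.05, 0.004],
    [0.002, 0.002, 0.1, 0.004],
    [0.002, 0.003, 0.14, 0.004],
    [0.002, 0.003, 0.155, 0.004],
    [0.002, 0.003, 0.155, 0.004],
    [0.002, 0.003, 0.155, 0.004]
  ]
}}

```text
time: 2.75
ee_pos: [0.4807, 0.3428, 0.0964]
eef_rot: [1.0, -0.014, 0.001, -0.001]
ft_force: [-0.7, 0.5, 1.3]
width: 0.0522
```

Run:
```python
from h import *
print(rel([0.478,0.3458,0.093],-0.024)); p,d=snap('scene','s2'); cv2.imwrite('pics/s2c.png',cv2.resize(p[260:480,260:560,::-1],None,fx=2.5,fy=2.5))
```

```text
(array([-0.0028, -0.0029,  0.0034]), 'roll', np.float64(-0.004), 'roll(half-turn equiv)', np.float64(-0.004), 'tcp', array([0.4807, 0.3428, 0.0964]), 'yaw', np.float64(-0.028))
```

View pics/s2c.png

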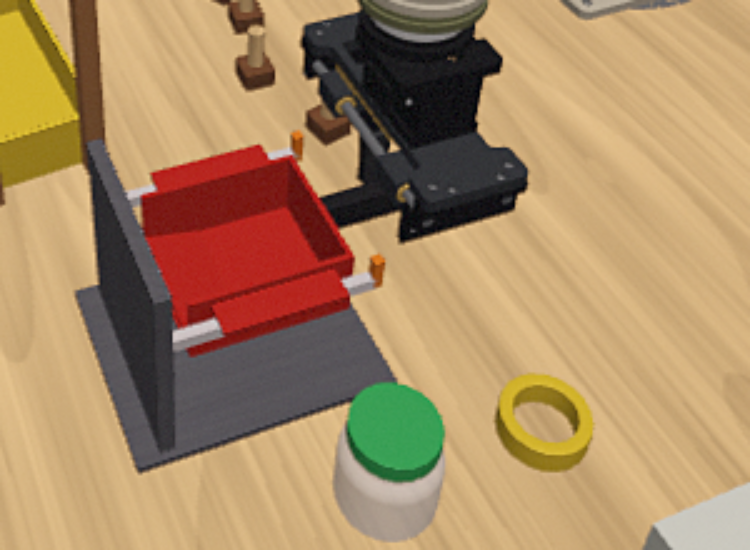

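>>> {"method": "move_arm", "body": {
  "series": [
    [0, -0.002, 0.003, 0],
    [0, -0.002, 0.003, 0],
    [0, -0.002, 0.003, 0],
    [0, -0.002, 0.003, 0],
    [0, -0.002, 0.003, 0],
    [0, -0.002, 0.003, 0]
  ],
  "claw": -1,
  "newtons": 60
}}

```text
time: 3.4
ee_pos: [0.48, 0.3441, 0.0916]
eef_rot: [1.0, -0.014, 0.0, -0.0]
ft_force: [-0.6, 0.1, -0.7]
width: 0.0135
```

Run:
```python
from h import *
s=read_state(); print(s['ee_pos'],s['eef_rot'],s['ft_force'],s['torque'],s['width'])
```

```text
[0.48004915 0.34406875 0.09160927] [ 9.99901255e-01 -1.40523875e-02  6.56704308e-05 -7.44872482e-05] [-0.61518584  0.06848423 -0.71067318] [0.1605803  0.02590853 0.02596145] 0.013468067778900524
```

>>> {"method": "move_arm", "body": {
  "series": [
    [0, 0, -0.01, 0],
    [0, 0, -0.02, 0],
    [0, 0, -0.03, 0],
    [0, 0, -0.04, 0],
    [0, 0, -0.05, 0],
    [0, 0, -0.06, 0],
    [0, 0, -0.06, 0]
  ]
}}

```text
time: 4.1
ee_pos: [0.4807, 0.3445, 0.1533]
eef_rot: [1.0, -0.014, 0.001, -0.001]
ft_force: [0.0, -0.5, -2.8]
width: 0.0132
```

Run:
```python
from h import *
s=read_state(); print(s['ee_pos'],s['ft_force'],s['torque'],s['width'])
p,d=snap('scene','s3'); cv2.imwrite('pics/s3c.png',cv2.resize(p[200:480,240:560,::-1],None,fx=2.1,fy=2.1))
```

```text
[0.48065409 0.3445468  0.15331359] [ 0.00861349 -0.50713877 -2.77554708] [-0.00727096  0.20768822 -0.03237731] 0.013196749259573306
```

View pics/s3c.png

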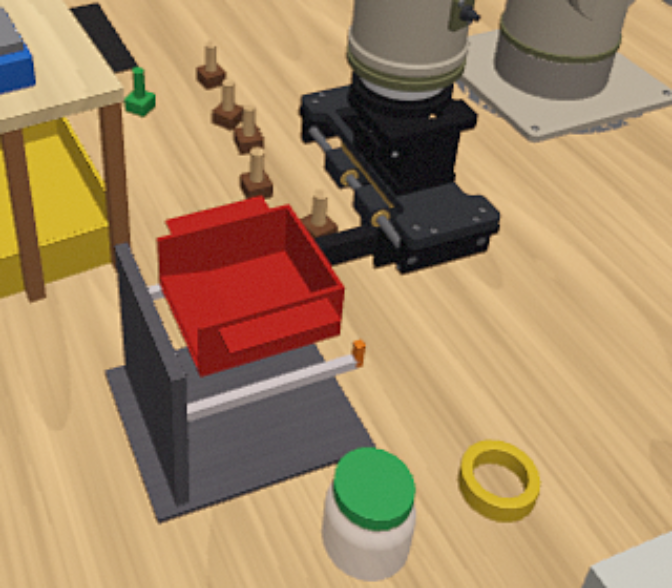

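Run:
```python
from h import *
for t in ([.42,.3,.2],[.42,-.3,.2],[.477,-.329,.2],[.477,-.329,.06]): print(rel(t,0)[:3])
```

```text
(array([-0.059 ,  0.0459, -0.0478]), 'roll', np.float64(-0.028))
(array([-0.0421,  0.6457, -0.0481]), 'roll', np.float64(-0.028))
(array([ 0.0157,  0.6731, -0.0481]), 'roll', np.float64(-0.028))
(array([0.0156, 0.6731, 0.0919]), 'roll', np.float64(-0.028))
```

>>> {"method": "move_arm", "body": {
  "series": [
    [0, 0, -0.03, 0],
    [-0.02, 0.01, -0.048, 0],
    [-0.05, 0.04, -0.048, -0.01],
    [-0.055, 0.08, -0.048, -0.02],
    [-0.054, 0.12, -0.048, -0.028],
    [-0.053, 0.16, -0.048, -0.028],
    [-0.052, 0.2, -0.048, -0.028],
    [-0.051, 0.24, -0.048, -0.028],
    [-0.05, 0.28, -0.048, -0.028],
    [-0.049, 0.32, -0.048, -0.028],
    [-0.048, 0.36, -0.048, -0.028],
    [-0.047, 0.4, -0.048, -0.028],
    [-0.046, 0.44, -0.048, -0.028],
    [-0.045, 0.48, -0.048, -0.028],
    [-0.044, 0.52, -0.048, -0.028],
    [-0.043, 0.56, -0.048, -0.028],
    [-0.042, 0.6, -0.048, -0.028],
    [-0.03, 0.63, -0.048, -0.028],
    [-0.01, 0.655, -0.048, -0.028],
    [0.015, 0.673, -0.048, -0.028]
  ]
}}

```text
time: 6.15
ee_pos: [0.4753, -0.3316, 0.1988]
eef_rot: [1.0, -0.002, -0.001, 0.0]
ft_force: [0.4, 0.7, -2.4]
width: 0.0137
```

>>> {"method": "move_arm", "body": {
  "series": [
    [0, 0, 0, 0],
    [0, 0, 0.03, 0],
    [0, 0, 0.06, 0],
    [0, 0, 0.09, 0],
    [0, 0, 0.12, 0],
    [0, 0, 0.14, 0],
    [0, 0, 0.14, 0],
    [0, 0, 0.14, 0]
  ]
}}

```text
time: 6.95
ee_pos: [0.476, -0.329, 0.0599]
eef_rot: [1.0, 0.0, -0.0, -0.0]
ft_force: [0.4, 0.3, -2.0]
width: 0.0139
```

Run:
```python
from h import *
print(rel([.477,-.329,.0256],0)); s=read_state(); print(s['ft_force'],s['torque'])
p,d=snap('scene','s4'); snap('top','t4')
```

```text
(array([0.0011, 0.0001, 0.0343]), 'roll', np.float64(0.0), 'roll(half-turn equiv)', np.float64(0.0), 'tcp', array([ 0.476 , -0.329 ,  0.0599]), 'yaw', np.float64(0.0))
[ 0.43619503  0.28335956 -2.0413994 ] [ 0.00066887  0.21653452 -0.0412626 ]
```

View pics/s4.png

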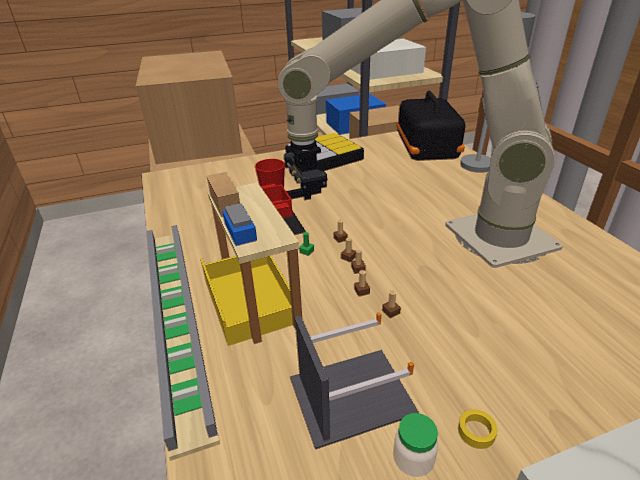

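>>> {"method": "move_arm", "body": {
  "series": [
    [0.001, 0, 0.015, 0],
    [0.001, 0, 0.025, 0],
    [0.001, 0, 0.03, 0],
    [0.001, 0, 0.033, 0],
    [0.001, 0, 0.034, 0],
    [0.001, 0, 0.034, 0]
  ]
}}

```text
time: 7.65
ee_pos: [0.4773, -0.3293, 0.0258]
eef_rot: [1.0, -0.0, 0.0, 0.0]
ft_force: [-0.1, 0.5, -2.7]
width: 0.0131
```

>>> {"method": "move_arm", "body": {
  "series": [
    [0, 0, 0, 0],
    [0, 0, 0, 0],
    [0, 0, 0, 0],
    [0, 0, 0, 0],
    [0, 0, -0.04, 0],
    [0, 0, -0.08, 0],
    [-0.02, -0.05, -0.12, 0],
    [-0.03, -0.1, -0.15, 0],
    [-0.04, -0.14, -0.15, 0]
  ],
  "claw": 0
}}

```text
time: 8.55
ee_pos: [0.4412, -0.2029, 0.1751]
eef_rot: [1.0, -0.001, 0.002, 0.001]
ft_force: [0.8, 1.4, 0.8]
width: 0.0437
```

Run:
```python
from h import *
p,d=snap('top','t5'); snap('scene','s5')
for k in knobs(p,d): print(*k)
print(rel([0.4318,-.158,.15],0))
W=world('top',d);hs=cv2.cvtColor(p,cv2.COLOR_RGB2HSV)
m=(hs[...,1]>180)&((hs[...,0]<6)|(hs[...,0]>174))&(W[...,2]>.04)&(W[...,2]<.075)&(W[...,1]<-.2)&(W[...,1]>-.45)
q=W[m]; print(cv2.minAreaRect((q[:,:2]*1000).astype(np.float32)),np.percentile(q[:,2],[5,50,95]))
q=q[(q[:,2]>.044)&(np.abs(q[:,1]+.329)>.058)]; A=np.c_[q[:,:2]-[.597,-.329],np.ones(len(q))]; print('flange plane',np.linalg.lstsq(A,q[:,2],rcond=None)[0])
```

```text
[418. 235.] 114 0.061 [ 0.5823 -0.2615] None [  3. 197. 136.]
[371. 252.] 133 0.065 [ 0.5415 -0.1348] [ 0.5394 -0.1337] [ 51. 135. 105.]
[297. 279.] 129 0.066 [0.4688 0.0741] [0.4678 0.0737] [ 16. 144.  95.]
[347. 286.] 133 0.066 [ 0.4452 -0.0662] [ 0.4449 -0.065 ] [ 16. 143.  95.]
[327. 288.] 135 0.065 [ 0.4421 -0.0089] [ 0.441  -0.0087] [ 16. 144.  95.]
[264. 290.] 134 0.067 [0.436  0.1654] [0.4354 0.1642] [ 16. 143.  94.]
(array([-0.0093, -0.0399,  0.0247]), 'roll', np.float64(0.007), 'roll(half-turn equiv)', np.float64(0.007), 'tcp', array([ 0.4413, -0.1978,  0.1748]), 'yaw', np.float64(0.007))
((607.3944091796875, -326.62542724609375), (97.0843276977539, 152.59629821777344), 2.58541202545166) [0.04973212 0.05425127 0.05986501]
flange plane [ 0.00146845 -0.00065443  0.05360099]
```

View pics/t5.png

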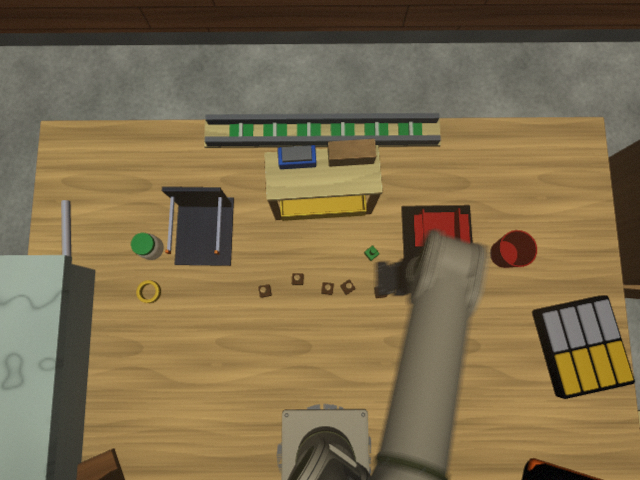

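Run:
```python
from h import *
p=cv2.imread('pics/top0.png')[:,:,::-1].copy(); d=np.load('top0.npy'); W=world('top',d);z=W[...,2]
for k in knobs(p,d,W):
    if k[5][0]!=16: continue
    u,v=k[0]
    m=(z>0.010)&(z<0.03); m[:int(v)-15]=0;m[int(v)+15:]=0;m[:,:int(u)-15]=0;m[:,int(u)+15:]=0
    # ray-project mask to plane z=.02 approx: use W
    r_=cv2.minAreaRect((W[m][:,:2]*1000).astype(np.float32)); print(k[0],r_)
    
q=[cv2.resize(p[int(k[0][1])-14:int(k[0][1])+14,int(k[0][0])-14:int(k[0][0])+14,::-1],(150,150),interpolation=2) for k in knobs(p,d,W) if k[5][0]==16]
cv2.imwrite('pics/kn.png',np.hstack(q))
```

```text
[297. 278.] ((468.29132080078125, 74.16246032714844), (28.22987937927246, 31.46235466003418), 89.90105438232422)
[347. 286.] ((443.00042724609375, -52.105796813964844), (37.258697509765625, 63.74898910522461), 14.114374160766602)
[327. 288.] ((440.7939147949219, -20.577775955200195), (54.836700439453125, 31.93317985534668), 83.22734832763672)
[264. 290.] ((436.2332763671875, 165.66384887695312), (32.01507568359375, 31.25003433227539), 10.52795124053955)
[380. 291.] ((431.8490905761719, -157.9108428955078), (31.60064125061035, 32.313072204589844), 6.318016052246094)
```

View pics/kn.png

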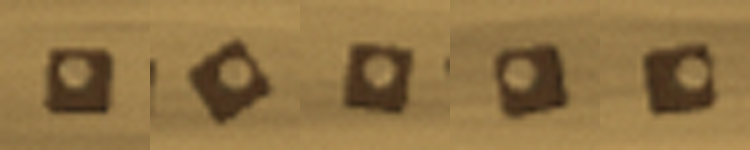

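>>> {"method": "move_arm", "body": {
  "series": [
    [-0.006, -0.032, 0.04, -0.11],
    [-0.006, -0.032, 0.07, -0.11],
    [-0.006, -0.032, 0.08, -0.11],
    [-0.006, -0.032, 0.08, -0.11],
    [-0.006, -0.032, 0.08, -0.11]
  ],
  "claw": 0
}}

```text
time: 9.15
ee_pos: [0.4353, -0.1721, 0.0935]
eef_rot: [0.999, 0.054, 0.001, 0.0]
ft_force: [0.1, -0.6, 1.0]
width: 0.0435
```

Run:
```python
from h import *
print(rel([0.4315,-.1575,.036],0.11))
```

```text
(array([-0.0023, -0.0149,  0.0575]), 'roll', np.float64(-0.001), 'roll(half-turn equiv)', np.float64(-0.001), 'tcp', array([ 0.4353, -0.1721,  0.0935]), 'yaw', np.float64(0.109))
```

>>> {"method": "move_arm", "body": {
  "series": [
    [-0.002, -0.015, 0, 0],
    [-0.002, -0.015, 0.03, 0],
    [-0.002, -0.015, 0.057, 0],
    [-0.002, -0.015, 0.057, 0],
    [-0.002, -0.015, 0.057, 0]
  ]
}}

```text
time: 9.65
ee_pos: [0.4313, -0.1562, 0.0365]
eef_rot: [0.998, 0.055, 0.0, 0.0]
ft_force: [-0.9, -0.4, 0.5]
width: 0.0435
```

>>> {"method": "move_arm", "body": {
  "series": [
    [0, 0, 0, 0],
    [0, 0, 0, 0],
    [0, 0, 0, 0],
    [0, 0, 0, 0],
    [0, 0, -0.03, 0],
    [0, 0, -0.07, 0],
    [0, 0, -0.1, 0],
    [0, 0, -0.1, 0]
  ],
  "claw": -1,
  "newtons": 15
}}

```text
time: 10.45
ee_pos: [0.4333, -0.1572, 0.1396]
eef_rot: [0.998, 0.055, 0.003, 0.001]
ft_force: [0.3, 0.4, -0.2]
width: 0.0153
```

Run:
```python
from h import *
S=np.array([.597,-.329])
for o in ([-39,24],[-39,-24],[-5,24],[-5,-24],[29,0]):
    x,y=S+np.array(o)/1000
    print(o,rel([x,y,.115],0)[:3],rel([x,y,.062],0)[:1])
```

```text
[-39, 24] (array([0.1076, 0.1604, 0.0258]), 'roll', np.float64(0.11)) (array([0.1073, 0.1603, 0.0788]),)
[-39, -24] (array([0.1024, 0.2082, 0.026 ]), 'roll', np.float64(0.11)) (array([0.102, 0.208, 0.079]),)
[-5, 24] (array([0.1414, 0.1642, 0.0261]), 'roll', np.float64(0.11)) (array([0.1411, 0.164 , 0.0791]),)
[-5, -24] (array([0.1362, 0.2119, 0.0262]), 'roll', np.float64(0.11)) (array([0.1358, 0.2117, 0.0792]),)
[29, 0] (array([0.1726, 0.1917, 0.0263]), 'roll', np.float64(0.11)) (array([0.1722, 0.1916, 0.0793]),)
```

>>> {"method": "move_arm", "body": {
  "series": [
    [0.03, 0.04, 0, 0.05],
    [0.06, 0.08, 0, 0.11],
    [0.085, 0.12, 0.01, 0.11],
    [0.107, 0.155, 0.02, 0.11],
    [0.107, 0.16, 0.04, 0.11],
    [0.107, 0.16, 0.065, 0.11],
    [0.107, 0.16, 0.077, 0.11],
    [0.107, 0.16, 0.079, 0.11],
    [0.107, 0.16, 0.079, 0.11]
  ]
}}

```text
time: 11.35
ee_pos: [0.5547, -0.3036, 0.0567]
eef_rot: [1.0, 0.0, -0.0, -0.0]
ft_force: [0.5, 0.1, 0.2]
width: 0.0152
```

Run:
```python
from h import *
print(rel([.558,-.305,.062],0))
```

```text
(array([ 0.0033,  0.0014, -0.0053]), 'roll', np.float64(0.0), 'roll(half-turn equiv)', np.float64(0.0), 'tcp', array([ 0.5547, -0.3036,  0.0567]), 'yaw', np.float64(0.0))
```

>>> {"method": "move_arm", "body": {
  "series": [
    [0.003, 0.001, -0.005, 0],
    [0.004, 0.001, -0.005, 0],
    [0.004, 0.001, -0.005, 0]
  ]
}}

```text
time: 11.65
ee_pos: [0.5596, -0.305, 0.0626]
eef_rot: [1.0, -0.0, 0.001, 0.0]
ft_force: [-0.3, -0.4, 0.9]
width: 0.0152
```

>>> {"method": "move_arm", "body": {
  "series": [
    [0, 0, 0, 0],
    [0, 0, 0, 0],
    [0, 0, 0, 0],
    [0, 0, -0.02, 0],
    [0, 0, -0.06, 0],
    [-0.02, -0.04, -0.08, 0],
    [-0.05, -0.08, -0.08, 0],
    [-0.08, -0.12, -0.08, 0],
    [-0.1, -0.16, -0.08, 0],
    [-0.11, -0.2, -0.08, 0],
    [-0.11, -0.23, -0.08, 0],
    [-0.11, -0.23, -0.08, 0]
  ],
  "claw": -0.4
}}

```text
time: 12.85
ee_pos: [0.4488, -0.0708, 0.1419]
eef_rot: [1.0, 0.003, 0.001, -0.0]
ft_force: [0.5, 0.3, -0.1]
width: 0.0259
```

Run:
```python
from h import *
p,d=snap('top','t6')
cv2.imwrite('pics/t6c.png',cv2.resize(p[180:320,250:550,::-1],None,fx=2.6,fy=2.6,interpolation=2))
for k in knobs(p,d): print(*k)
print(rel([.4448,-.066,.09],0.5)); print(rel([.4448,-.066,.036],0.5))
```

```text
[433. 255.] 759 0.075 [ 0.5482 -0.305 ] [ 0.5516 -0.2979] [ 10. 159.  87.]
[297. 278.] 131 0.066 [0.4689 0.0737] [0.4677 0.0734] [ 16. 142.  94.]
[264. 290.] 136 0.067 [0.4359 0.1654] [0.4355 0.1643] [ 16. 142.  94.]
[329. 293.] 17 0.026 [ 0.4284 -0.0145] [ 0.4284 -0.0145] [ 16. 123.  64.]
(array([-0.0042, -0.0072,  0.0518]), 'roll', np.float64(-0.497), 'roll(half-turn equiv)', np.float64(-0.497), 'tcp', array([ 0.449 , -0.0732,  0.1418]), 'yaw', np.float64(0.003))
(array([-0.0042, -0.0072,  0.1058]), 'roll', np.float64(-0.497), 'roll(half-turn equiv)', np.float64(-0.497), 'tcp', array([ 0.449 , -0.0732,  0.1418]), 'yaw', np.float64(0.003))
```

View pics/t6c.png

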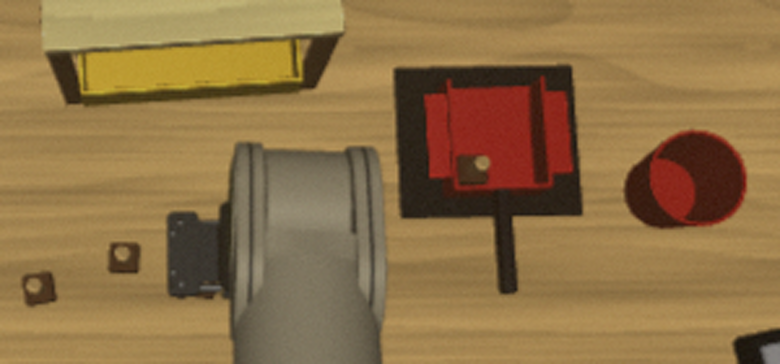

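>>> {"method": "move_arm", "body": {
  "series": [
    [-0.004, -0.006, 0.02, -0.12],
    [-0.004, -0.007, 0.04, -0.25],
    [-0.004, -0.007, 0.05, -0.38],
    [-0.004, -0.007, 0.05, -0.5],
    [-0.004, -0.007, 0.05, -0.5],
    [-0.004, -0.007, 0.05, -0.5]
  ],
  "claw": 0
}}

```text
time: 13.5
ee_pos: [0.4451, -0.0686, 0.0915]
eef_rot: [0.97, 0.245, 0.0, 0.0]
ft_force: [-0.0, -0.2, -0.1]
width: 0.0435
```

Run:
```python
from h import *
print(rel([.4448,-.066,.036],0.5))
p,d=snap('scene','s7'); cv2.imwrite('pics/s7c.png',cv2.resize(p[130:350,250:500,::-1],None,fx=2.4,fy=2.4))
p=cv2.imread('pics/t6.png')[:,:,::-1].copy();d=np.load('t6.npy');W=world('top',d);hs=cv2.cvtColor(p,cv2.COLOR_RGB2HSV)
m=(hs[...,1]>180)&((hs[...,0]<6)|(hs[...,0]>174))&(W[...,2]>.044)&(W[...,2]<.07)&(W[...,1]<-.2)&(W[...,1]>-.45)
q=W[m]; print(cv2.minAreaRect((q[:,:2]*1000).astype(np.float32)))
m=(p.sum(2)<110)&(W[...,2]>.045)&(W[...,2]<.07)&(W[...,1]<-.28)&(W[...,1]>-.38)&(W[...,0]<.52)
q=W[m];v=cv2.fitLine(q[:,:2].astype(np.float32),cv2.DIST_HUBER,0,.01,.01).ravel(); print('handle',v,q.min(0),q.max(0))
```

```text
(array([ 0.001 , -0.0024,  0.0555]), 'roll', np.float64(-0.005), 'roll(half-turn equiv)', np.float64(-0.005), 'tcp', array([ 0.4451, -0.0686,  0.0915]), 'yaw', np.float64(0.495))
((593.1069946289062, -326.3229064941406), (118.97164916992188, 153.06207275390625), 2.724102020263672)
handle [ 0.99999803  0.00197151  0.47275597 -0.32543704] [ 0.42783383 -0.33527127  0.04501584] [ 0.51940489 -0.31989935  0.06426934]
```

View pics/s7c.png

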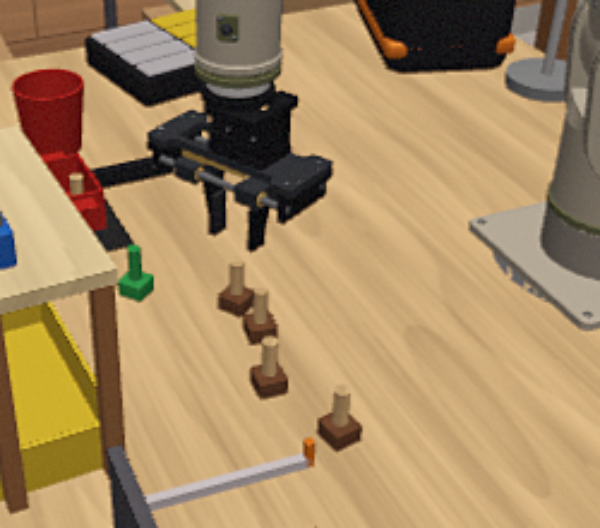

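>>> {"method": "move_arm", "body": {
  "series": [
    [0.001, -0.002, 0.03, 0],
    [0.001, -0.002, 0.055, 0],
    [0.001, -0.002, 0.055, 0],
    [0.001, -0.002, 0.055, 0]
  ]
}}

```text
time: 13.95
ee_pos: [0.4449, -0.0657, 0.0369]
eef_rot: [0.969, 0.247, -0.0, -0.0]
ft_force: [0.3, -0.1, -0.1]
width: 0.0434
```

>>> {"method": "move_arm", "body": {
  "series": [
    [0, 0, 0, 0],
    [0, 0, 0, 0],
    [0, 0, 0, 0],
    [0, 0, 0, 0],
    [0, 0, -0.03, 0],
    [0, 0, -0.07, 0],
    [0, 0, -0.1, 0],
    [0, 0, -0.1, 0]
  ],
  "claw": -1,
  "newtons": 15
}}

```text
time: 14.75
ee_pos: [0.4472, -0.0658, 0.1406]
eef_rot: [0.969, 0.247, 0.003, 0.002]
ft_force: [1.0, -0.4, 0.0]
width: 0.0157
```

```bash
cat >> h.py <<'E'
def drops(S,yaw=0):
    for o in ([-38,24],[-38,-24],[-4,24],[-4,-24],[29,0]):
        c,s=np.cos(yaw),np.sin(yaw); x,y=np.array(S)+np.array([[c,-s],[s,c]])@np.array(o)/1000
        print(o,rel([x,y,.12],yaw)[:3],rel([x,y,.062],yaw)[:1])
E
python3 - <<'E'
from h import *
drops([.593,-.327],.02)
E
```

```text
[-38, 24] (array([-0.02  ,  0.2602,  0.0217]), 'roll', np.float64(0.48)) (array([-0.0203,  0.2599,  0.0797]),)
[-38, -24] (array([-0.0421,  0.3028,  0.0218]), 'roll', np.float64(0.48)) (array([-0.0424,  0.3025,  0.0798]),)
[-4, 24] (array([0.0102, 0.2759, 0.0219]), 'roll', np.float64(0.48)) (array([0.0099, 0.2756, 0.0799]),)
[-4, -24] (array([-0.012 ,  0.3185,  0.022 ]), 'roll', np.float64(0.48)) (array([-0.0123,  0.3182,  0.08  ]),)
[29, 0] (array([0.0284, 0.3124, 0.0222]), 'roll', np.float64(0.48)) (array([0.0281, 0.3121, 0.0802]),)
```

>>> {"method": "move_arm", "body": {
  "series": [
    [-0.005, 0.04, 0, 0.1],
    [-0.01, 0.08, 0, 0.2],
    [-0.015, 0.12, 0, 0.3],
    [-0.02, 0.16, 0, 0.4],
    [-0.03, 0.2, 0, 0.48],
    [-0.035, 0.24, 0, 0.48],
    [-0.042, 0.28, 0.01, 0.48],
    [-0.042, 0.303, 0.015, 0.48],
    [-0.042, 0.303, 0.015, 0.48],
    [-0.042, 0.303, 0.015, 0.48],
    [-0.042, 0.303, 0.015, 0.48]
  ]
}}

```text
time: 15.85
ee_pos: [0.5532, -0.3504, 0.1213]
eef_rot: [1.0, 0.011, -0.0, -0.0]
ft_force: [0.3, 0.3, 0.5]
width: 0.0152
```

Run:
```python
from h import *
drops([.593,-.327],.02)
```

```text
[-38, 24] (array([ 0.0023, -0.0466,  0.0013]), 'roll', np.float64(0.001)) (array([ 0.0023, -0.0465,  0.0593]),)
[-38, -24] (array([0.0023, 0.0014, 0.0013]), 'roll', np.float64(0.001)) (array([0.0023, 0.0015, 0.0593]),)
[-4, 24] (array([ 0.0363, -0.0465,  0.0013]), 'roll', np.float64(0.001)) (array([ 0.0363, -0.0465,  0.0593]),)
[-4, -24] (array([0.0363, 0.0015, 0.0013]), 'roll', np.float64(0.001)) (array([0.0363, 0.0015, 0.0593]),)
[29, 0] (array([ 0.0693, -0.0225,  0.0013]), 'roll', np.float64(0.001)) (array([ 0.0693, -0.0224,  0.0593]),)
```

>>> {"method": "move_arm", "body": {
  "series": [
    [0.003, 0.001, 0.03, 0],
    [0.003, 0.001, 0.055, 0],
    [0.003, 0.001, 0.059, 0],
    [0.003, 0.001, 0.059, 0],
    [0.003, 0.001, 0.059, 0]
  ]
}}

```text
time: 16.35
ee_pos: [0.5569, -0.3526, 0.0642]
eef_rot: [1.0, 0.01, 0.001, 0.001]
ft_force: [-0.3, 0.2, 0.1]
width: 0.0155
```

>>> {"method": "move_arm", "body": {
  "series": [
    [0, 0, 0, 0],
    [0, 0, 0, 0],
    [0, 0, 0, 0],
    [0, 0, -0.02, 0],
    [0, 0, -0.06, 0],
    [-0.02, -0.04, -0.08, 0],
    [-0.04, -0.085, -0.08, 0],
    [-0.06, -0.13, -0.08, 0],
    [-0.07, -0.175, -0.08, 0],
    [-0.08, -0.22, -0.08, 0],
    [-0.09, -0.265, -0.08, 0],
    [-0.11, -0.3, -0.08, 0.06],
    [-0.112, -0.34, -0.08, 0.06],
    [-0.112, -0.34, -0.08, 0.06],
    [-0.112, -0.34, -0.08, 0.06]
  ],
  "claw": -0.4
}}

```text
time: 17.85
ee_pos: [0.4376, -0.0145, 0.1429]
eef_rot: [1.0, -0.019, 0.001, 0.0]
ft_force: [0.6, -1.7, 0.0]
width: 0.026
```

```bash
cat >> h.py <<'E'
def scooppose(p,d):
    W=world('top',d);hs=cv2.cvtColor(p,cv2.COLOR_RGB2HSV)
    m=(hs[...,1]>180)&((hs[...,0]<6)|(hs[...,0]>174))&(W[...,2]>.044)&(W[...,2]<.07)&(W[...,1]<-.2)&(W[...,1]>-.45)
    q=W[m]; print('pan',cv2.minAreaRect((q[:,:2]*1000).astype(np.float32)))
    m=(p.sum(2)<110)&(W[...,2]>.045)&(W[...,2]<.07)&(W[...,1]<-.28)&(W[...,1]>-.38)&(W[...,0]<.52)
    q=W[m]
    if len(q)>20: v=cv2.fitLine(q[:,:2].astype(np.float32),cv2.DIST_HUBER,0,.01,.01).ravel(); print('handle',v)
E
python3 - <<'E'
from h import *
p,d=snap('top','t8')
cv2.imwrite('pics/t8c.png',cv2.resize(p[180:320,250:550,::-1],None,fx=2.6,fy=2.6,interpolation=2))
for k in knobs(p,d): print(*k)
scooppose(p,d)
print(rel([.4413,-.0087,.036],-0.1))
E
```

```text
[434. 254.] 861 0.074 [ 0.5309 -0.3185] [ 0.5556 -0.3131] [ 10. 161.  87.]
[371. 252.] 131 0.066 [ 0.5413 -0.1349] [ 0.5396 -0.1337] [ 52. 132. 105.]
[218. 259.] 18 0.015 [0.5256 0.2981] None [105.  22.  58.]
[264. 290.] 135 0.069 [0.4356 0.1654] [0.4355 0.1643] [ 16. 140.  93.]
pan ((592.8172607421875, -326.7090759277344), (117.40605163574219, 152.67189025878906), 1.116743803024292)
handle [ 0.99987465 -0.01583333  0.46900907 -0.3247468 ]
(array([ 0.0033, -0.0069,  0.1067]), 'roll', np.float64(0.06), 'roll(half-turn equiv)', np.float64(0.06), 'tcp', array([ 0.4377, -0.0154,  0.1427]), 'yaw', np.float64(-0.04))
```

View pics/t8c.png

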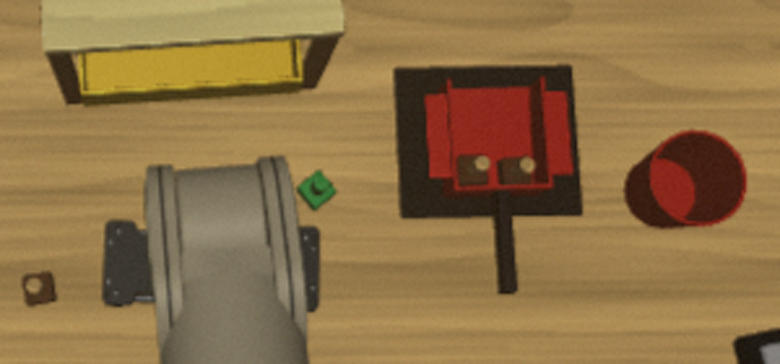

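Two knobs now stand at the rear of the pan. Next is the knob at (0.441, -0.009).

>>> {"method": "move_arm", "body": {
  "series": [
    [0.003, -0.006, 0.02, 0.06],
    [0.003, -0.006, 0.06, 0.06],
    [0.003, -0.006, 0.06, 0.06],
    [0.003, -0.006, 0.06, 0.06]
  ],
  "claw": 0
}}

```text
time: 18.3
ee_pos: [0.4404, -0.0098, 0.0827]
eef_rot: [0.999, -0.051, -0.001, -0.0]
ft_force: [0.1, 1.1, 0.3]
width: 0.0423
```

Run:
```python
from h import *
print(rel([.4413,-.0087,.036],-0.1))
p,d=snap('scene','s9'); cv2.imwrite('pics/s9c.png',cv2.resize(p[180:350,250:450,::-1],None,fx=3,fy=3))
```

```text
(array([ 0.0008, -0.0012,  0.0467]), 'roll', np.float64(-0.001), 'roll(half-turn equiv)', np.float64(-0.001), 'tcp', array([ 0.4404, -0.0098,  0.0827]), 'yaw', np.float64(-0.101))
```

View pics/s9c.png

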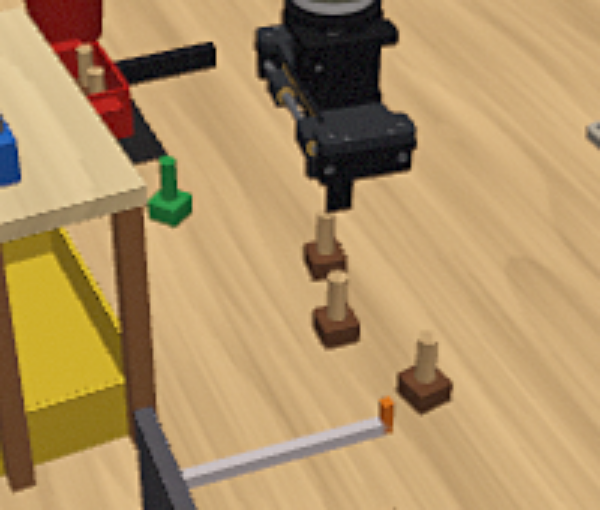

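>>> {"method": "move_arm", "body": {
  "series": [
    [0.001, -0.001, 0.03, 0],
    [0.001, -0.001, 0.046, 0],
    [0.001, -0.001, 0.046, 0],
    [0.001, -0.001, 0.046, 0]
  ]
}}

```text
time: 18.75
ee_pos: [0.4428, -0.0084, 0.0379]
eef_rot: [0.999, -0.05, 0.001, 0.0]
ft_force: [-0.1, -0.0, 0.8]
width: 0.0437
```

>>> {"method": "move_arm", "body": {
  "series": [
    [0, 0, 0, 0],
    [0, 0, 0, 0],
    [0, 0, 0, 0],
    [0, 0, 0, 0],
    [0, 0, -0.03, 0],
    [0, 0, -0.07, 0],
    [0, 0, -0.1, 0],
    [0, 0, -0.1, 0],
    [0, 0, -0.1, 0]
  ],
  "claw": -1,
  "newtons": 15
}}

```text
time: 19.65
ee_pos: [0.442, -0.0082, 0.1367]
eef_rot: [0.999, -0.05, 0.001, 0.0]
ft_force: [0.4, 0.1, -0.3]
width: 0.0153
```

Run:
```python
from h import *
drops([.593,-.327],0.)
```

```text
[-38, 24] (array([0.1419, 0.282 , 0.017 ]), 'roll', np.float64(-0.1)) (array([0.1419, 0.282 , 0.075 ]),)
[-38, -24] (array([0.1467, 0.3298, 0.017 ]), 'roll', np.float64(-0.1)) (array([0.1467, 0.3298, 0.075 ]),)
[-4, 24] (array([0.1758, 0.2786, 0.017 ]), 'roll', np.float64(-0.1)) (array([0.1757, 0.2786, 0.075 ]),)
[-4, -24] (array([0.1806, 0.3264, 0.0171]), 'roll', np.float64(-0.1)) (array([0.1805, 0.3263, 0.0751]),)
[29, 0] (array([0.211 , 0.2992, 0.0171]), 'roll', np.float64(-0.1)) (array([0.2109, 0.2992, 0.0751]),)
```

>>> {"method": "move_arm", "body": {
  "series": [
    [0.02, 0.04, 0, -0.05],
    [0.045, 0.08, 0, -0.1],
    [0.07, 0.12, 0, -0.1],
    [0.09, 0.16, 0, -0.1],
    [0.115, 0.2, 0, -0.1],
    [0.14, 0.24, 0, -0.1],
    [0.165, 0.28, 0.005, -0.1],
    [0.181, 0.315, 0.015, -0.1],
    [0.182, 0.326, 0.015, -0.1],
    [0.182, 0.326, 0.015, -0.1],
    [0.182, 0.326, 0.015, -0.1]
  ]
}}

```text
time: 20.75
ee_pos: [0.5901, -0.349, 0.1206]
eef_rot: [1.0, 0.0, -0.0, -0.001]
ft_force: [0.6, 0.7, -0.4]
width: 0.0151
```

Run:
```python
from h import *
drops([.593,-.327],0.)
```

```text
[-38, 24] (array([-0.0351, -0.046 ,  0.0007]), 'roll', np.float64(0.001)) (array([-0.035 , -0.0459,  0.0587]),)
[-38, -24] (array([-0.0351,  0.002 ,  0.0006]), 'roll', np.float64(0.001)) (array([-0.035 ,  0.0021,  0.0586]),)
[-4, 24] (array([-0.0011, -0.046 ,  0.0007]), 'roll', np.float64(0.001)) (array([-0.001 , -0.0459,  0.0587]),)
[-4, -24] (array([-0.0011,  0.002 ,  0.0006]), 'roll', np.float64(0.001)) (array([-0.001 ,  0.0021,  0.0586]),)
[29, 0] (array([ 0.0319, -0.0219,  0.0006]), 'roll', np.float64(0.001)) (array([ 0.032 , -0.0218,  0.0586]),)
```

>>> {"method": "move_arm", "body": {
  "series": [
    [0, 0.002, 0.03, 0],
    [0, 0.002, 0.055, 0],
    [0, 0.002, 0.059, 0],
    [0, 0.002, 0.059, 0],
    [0, 0.002, 0.059, 0]
  ]
}}

```text
time: 21.25
ee_pos: [0.5912, -0.3522, 0.0643]
eef_rot: [1.0, 0.0, 0.001, 0.0]
ft_force: [0.7, 0.0, 0.8]
width: 0.0153
```

>>> {"method": "move_arm", "body": {
  "series": [
    [0, 0, 0, 0],
    [0, 0, 0, 0],
    [0, 0, 0, 0],
    [0, 0, -0.02, 0],
    [0, 0, -0.06, 0],
    [-0.01, -0.04, -0.08, 0],
    [-0.02, -0.085, -0.08, 0],
    [-0.03, -0.13, -0.08, 0],
    [-0.045, -0.175, -0.08, 0],
    [-0.06, -0.22, -0.08, 0],
    [-0.08, -0.265, -0.08, 0],
    [-0.1, -0.305, -0.08, 0],
    [-0.11, -0.345, -0.08, 0],
    [-0.12, -0.38, -0.08, 0],
    [-0.12, -0.42, -0.08, 0],
    [-0.12, -0.423, -0.08, 0],
    [-0.12, -0.423, -0.08, 0]
  ],
  "claw": -0.4
}}

```text
time: 22.95
ee_pos: [0.4704, 0.0712, 0.1428]
eef_rot: [1.0, 0.001, 0.0, 0.0]
ft_force: [-1.0, -0.8, -0.4]
width: 0.0264
```

Run:
```python
from h import *
p,d=snap('top','t10'); snap('scene','s10')
cv2.imwrite('pics/t10c.png',cv2.resize(p[180:320,250:550,::-1],None,fx=2.6,fy=2.6,interpolation=2))
for k in knobs(p,d): print(*k)
scooppose(p,d)
print(rel([.4684,.074,.036],0))
```

```text
[435. 252.] 947 0.074 [ 0.551  -0.3219] [ 0.5604 -0.318 ] [ 11. 161.  86.]
[371. 252.] 131 0.066 [ 0.5416 -0.1349] [ 0.5394 -0.1337] [ 51. 134. 106.]
[206. 256.] 19 0.014 [0.5356 0.3331] None [126.  11.  57.]
[263. 291.] 100 0.067 [0.4359 0.1653] [0.4331 0.1691] [ 16. 132.  97.]
pan ((592.6234130859375, -326.1753234863281), (117.15279388427734, 153.94192504882812), 1.23606276512146)
handle [ 0.99999595  0.00284609  0.48265415 -0.324301  ]
(array([-0.0022, -0.0048,  0.1065]), 'roll', np.float64(-0.001), 'roll(half-turn equiv)', np.float64(-0.001), 'tcp', array([0.4705, 0.0692, 0.1425]), 'yaw', np.float64(-0.001))
```

View pics/t10c.png

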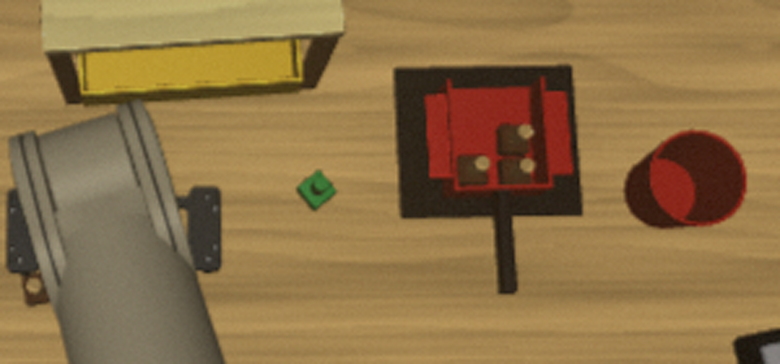

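View pics/s10.png

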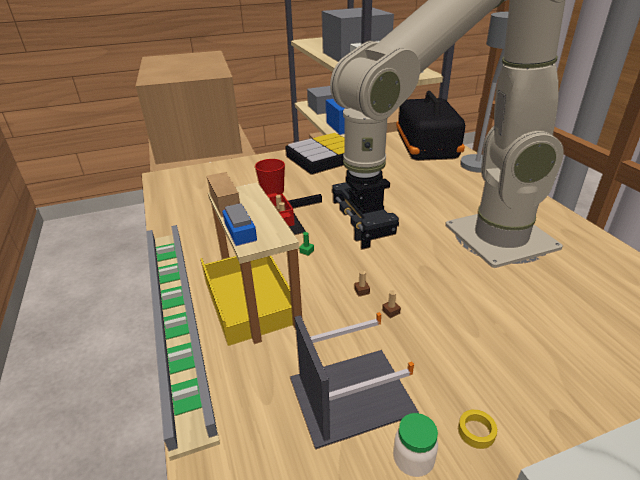

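Three knobs are standing in the pan and the other two are unmoved. Next is the knob at (0.4684, 0.074).

>>> {"method": "move_arm", "body": {
  "series": [
    [-0.002, -0.004, 0.02, 0],
    [-0.002, -0.004, 0.06, 0],
    [-0.002, -0.004, 0.06, 0],
    [-0.002, -0.004, 0.06, 0]
  ],
  "claw": 0
}}

```text
time: 23.45
ee_pos: [0.4682, 0.0734, 0.0827]
eef_rot: [1.0, -0.001, -0.001, 0.0]
ft_force: [0.5, -0.5, 1.0]
width: 0.0422
```

Run:
```python
from h import *
print(rel([.4684,.074,.036],0))
```

```text
(array([ 0.0003, -0.0006,  0.0467]), 'roll', np.float64(-0.002), 'roll(half-turn equiv)', np.float64(-0.002), 'tcp', array([0.4682, 0.0734, 0.0827]), 'yaw', np.float64(-0.002))
```

>>> {"method": "move_arm", "body": {
  "series": [
    [0, -0.001, 0.03, 0],
    [0, -0.001, 0.046, 0],
    [0, -0.001, 0.046, 0],
    [0, -0.001, 0.046, 0]
  ]
}}

```text
time: 23.85
ee_pos: [0.4695, 0.0752, 0.0381]
eef_rot: [1.0, -0.0, 0.001, -0.0]
ft_force: [-0.1, 0.8, 0.8]
width: 0.0435
```

>>> {"method": "move_arm", "body": {
  "series": [
    [0, 0, 0, 0],
    [0, 0, 0, 0],
    [0, 0, 0, 0],
    [0, 0, 0, 0],
    [0, 0, -0.03, 0],
    [0, 0, -0.07, 0],
    [0, 0, -0.1, 0],
    [0, 0, -0.1, 0],
    [0, 0, -0.1, 0]
  ],
  "claw": -1,
  "newtons": 15
}}

```text
time: 24.75
ee_pos: [0.4686, 0.0753, 0.1367]
eef_rot: [1.0, -0.0, 0.001, 0.0]
ft_force: [0.9, -0.2, -2.2]
width: 0.0155
```

Run:
```python
from h import *
drops([.593,-.3265],0.)
```

```text
[-38, 24] (array([0.0866, 0.3778, 0.017 ]), 'roll', np.float64(-0.0)) (array([0.0865, 0.3778, 0.075 ]),)
[-38, -24] (array([0.0866, 0.4258, 0.017 ]), 'roll', np.float64(-0.0)) (array([0.0865, 0.4258, 0.075 ]),)
[-4, 24] (array([0.1206, 0.3778, 0.017 ]), 'roll', np.float64(-0.0)) (array([0.1205, 0.3777, 0.075 ]),)
[-4, -24] (array([0.1206, 0.4258, 0.017 ]), 'roll', np.float64(-0.0)) (array([0.1205, 0.4257, 0.075 ]),)
[29, 0] (array([0.1536, 0.4017, 0.017 ]), 'roll', np.float64(-0.0)) (array([0.1535, 0.4017, 0.075 ]),)
```

>>> {"method": "move_arm", "body": {
  "series": [
    [0, 0.04, 0, 0],
    [0, 0.08, 0, 0],
    [0.01, 0.12, 0, 0],
    [0.03, 0.16, 0, 0],
    [0.05, 0.2, 0, 0],
    [0.07, 0.24, 0, 0],
    [0.09, 0.28, 0, 0],
    [0.11, 0.32, 0.005, 0],
    [0.121, 0.36, 0.015, 0],
    [0.121, 0.378, 0.015, 0],
    [0.121, 0.378, 0.015, 0],
    [0.121, 0.378, 0.015, 0]
  ]
}}

```text
time: 25.95
ee_pos: [0.5888, -0.3015, 0.1203]
eef_rot: [1.0, 0.0, -0.001, -0.001]
ft_force: [1.3, 1.1, -0.4]
width: 0.0153
```

Run:
```python
from h import *
drops([.593,-.3265],0.)
```

```text
[-38, 24] (array([-0.0338,  0.001 ,  0.0004]), 'roll', np.float64(0.0)) (array([-0.0337,  0.0011,  0.0584]),)
[-38, -24] (array([-0.0338,  0.049 ,  0.0003]), 'roll', np.float64(0.0)) (array([-0.0337,  0.0491,  0.0583]),)
[-4, 24] (array([0.0002, 0.001 , 0.0003]), 'roll', np.float64(0.0)) (array([0.0003, 0.0011, 0.0583]),)
[-4, -24] (array([0.0002, 0.049 , 0.0003]), 'roll', np.float64(0.0)) (array([0.0003, 0.0491, 0.0583]),)
[29, 0] (array([0.0332, 0.025 , 0.0003]), 'roll', np.float64(0.0)) (array([0.0333, 0.0251, 0.0583]),)
```

>>> {"method": "move_arm", "body": {
  "series": [
    [0.001, 0.001, 0.03, 0],
    [0.001, 0.001, 0.055, 0],
    [0.001, 0.001, 0.059, 0],
    [0.001, 0.001, 0.059, 0],
    [0.001, 0.001, 0.059, 0]
  ]
}}

```text
time: 26.45
ee_pos: [0.5912, -0.3032, 0.0641]
eef_rot: [1.0, 0.0, 0.001, 0.0]
ft_force: [0.9, 0.5, -0.8]
width: 0.0152
```

>>> {"method": "move_arm", "body": {
  "series": [
    [0, 0, 0, 0],
    [0, 0, 0, 0],
    [0, 0, 0, 0],
    [0, 0, -0.02, 0],
    [0, 0, -0.06, 0],
    [-0.02, -0.04, -0.08, 0],
    [-0.04, -0.08, -0.08, 0],
    [-0.06, -0.12, -0.08, 0],
    [-0.08, -0.16, -0.08, 0],
    [-0.1, -0.2, -0.08, 0],
    [-0.12, -0.24, -0.08, 0],
    [-0.14, -0.28, -0.08, 0],
    [-0.15, -0.325, -0.08, 0],
    [-0.15, -0.37, -0.08, 0],
    [-0.152, -0.415, -0.08, -0.1],
    [-0.153, -0.45, -0.08, -0.18],
    [-0.153, -0.467, -0.08, -0.18],
    [-0.153, -0.467, -0.08, -0.18]
  ],
  "claw": -0.4
}}

```text
time: 28.25
ee_pos: [0.437, 0.1662, 0.1428]
eef_rot: [0.996, 0.092, 0.0, -0.0]
ft_force: [0.4, -1.0, 0.2]
width: 0.0261
```

Run:
```python
from h import *
p,d=snap('top','t11'); p2,d2=snap('scene','s11')
cv2.imwrite('pics/t11c.png',np.hstack([cv2.resize(p[190:300,380:480,::-1],(400,440),interpolation=2),cv2.resize(p2[240:350,320:420,::-1],(400,440),interpolation=2)]))
for k in knobs(p,d): print(*k)
scooppose(p,d)
print(rel([.4357,.1648,.036],0.18))
```

```text
[435. 250.] 1046 0.075 [ 0.5676 -0.3165] [ 0.5678 -0.3155] [ 12. 159.  85.]
[371. 252.] 133 0.066 [ 0.5416 -0.1349] [ 0.5394 -0.1337] [ 50. 135. 106.]
pan ((593.3246459960938, -326.4281311035156), (117.74784088134766, 152.55149841308594), 0.8489681482315063)
handle [ 0.9997746  -0.02123284  0.4607123  -0.32512903]
(array([-0.0014, -0.0021,  0.1065]), 'roll', np.float64(-0.0), 'roll(half-turn equiv)', np.float64(-0.0), 'tcp', array([0.4374, 0.163 , 0.1425]), 'yaw', np.float64(0.18))
```

View pics/t11c.png

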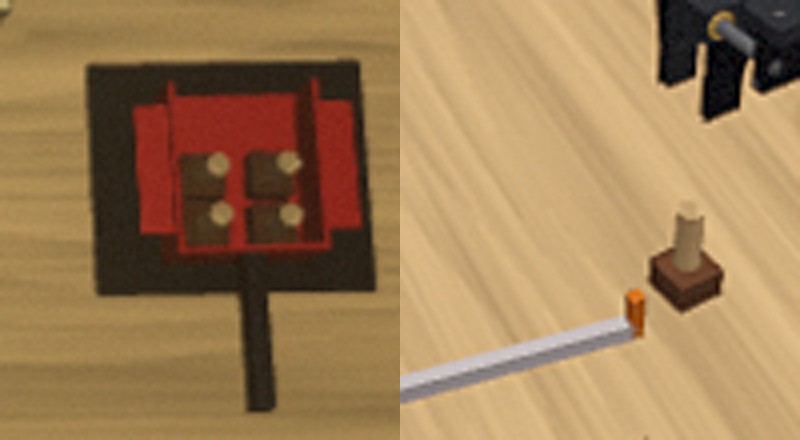

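>>> {"method": "move_arm", "body": {
  "series": [
    [-0.001, -0.001, 0.02, 0],
    [-0.001, -0.001, 0.06, 0],
    [-0.001, -0.001, 0.06, 0],
    [-0.001, -0.001, 0.06, 0]
  ],
  "claw": 0
}}

```text
time: 28.75
ee_pos: [0.4361, 0.1632, 0.0828]
eef_rot: [0.996, 0.089, -0.001, 0.0]
ft_force: [0.2, -0.2, -0.1]
width: 0.0423
```

Run:
```python
from h import *
print(rel([.4357,.1648,.036],0.18))
p2,d2=snap('scene','s12')
cv2.imwrite('pics/s12c.png',cv2.resize(p2[220:340,320:460,::-1],(700,600),interpolation=2))
```

```text
(array([-0.    , -0.0016,  0.0468]), 'roll', np.float64(-0.002), 'roll(half-turn equiv)', np.float64(-0.002), 'tcp', array([0.4361, 0.1632, 0.0828]), 'yaw', np.float64(0.178))
```

View pics/s12c.png

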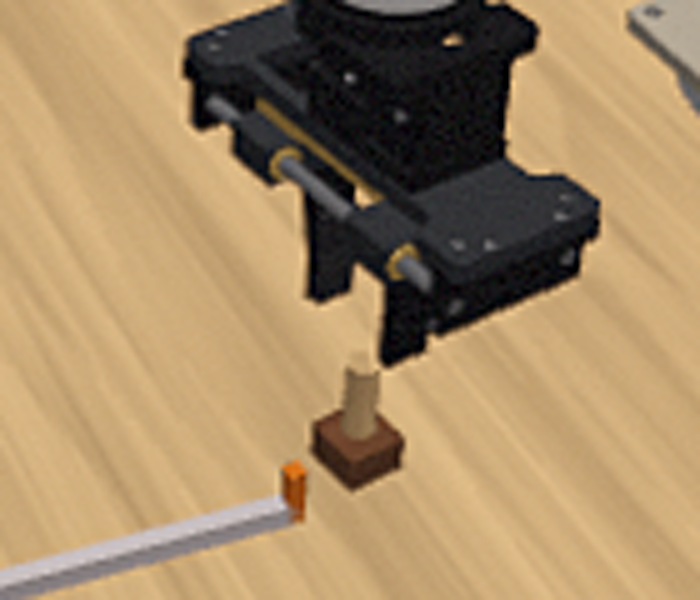

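>>> {"method": "move_arm", "body": {
  "series": [
    [0, -0.002, 0.03, 0],
    [0, -0.002, 0.046, 0],
    [0, -0.002, 0.046, 0],
    [0, -0.002, 0.046, 0]
  ]
}}

```text
time: 29.2
ee_pos: [0.4368, 0.1663, 0.038]
eef_rot: [0.996, 0.09, 0.001, -0.0]
ft_force: [0.5, -0.2, -0.6]
width: 0.0432
```

>>> {"method": "move_arm", "body": {
  "series": [
    [0, 0, 0, 0],
    [0, 0, 0, 0],
    [0, 0, 0, 0],
    [0, 0, 0, 0],
    [0, 0, -0.03, 0],
    [0, 0, -0.07, 0],
    [0, 0, -0.1, 0],
    [0, 0, -0.1, 0],
    [0, 0, -0.1, 0]
  ],
  "claw": -1,
  "newtons": 15
}}

```text
time: 30.1
ee_pos: [0.4361, 0.1661, 0.1367]
eef_rot: [0.996, 0.09, 0.001, 0.0]
ft_force: [-0.2, 0.5, -0.2]
width: 0.0153
```

Run:
```python
from h import *
drops([.593,-.3265],0.)
```

```text
[-38, 24] (array([0.0333, 0.4823, 0.0169]), 'roll', np.float64(0.18)) (array([0.0332, 0.4823, 0.0749]),)
[-38, -24] (array([0.0247, 0.5295, 0.0169]), 'roll', np.float64(0.18)) (array([0.0246, 0.5295, 0.0749]),)
[-4, 24] (array([0.0667, 0.4884, 0.017 ]), 'roll', np.float64(0.18)) (array([0.0667, 0.4883, 0.075 ]),)
[-4, -24] (array([0.0582, 0.5356, 0.017 ]), 'roll', np.float64(0.18)) (array([0.0581, 0.5356, 0.075 ]),)
[29, 0] (array([0.0949, 0.5179, 0.017 ]), 'roll', np.float64(0.18)) (array([0.0948, 0.5179, 0.075 ]),)
```

>>> {"method": "move_arm", "body": {
  "series": [
    [0, 0.04, 0, 0.05],
    [0, 0.085, 0, 0.1],
    [0, 0.13, 0, 0.18],
    [0.01, 0.175, 0, 0.18],
    [0.02, 0.22, 0, 0.18],
    [0.03, 0.265, 0, 0.18],
    [0.04, 0.31, 0, 0.18],
    [0.05, 0.355, 0, 0.18],
    [0.065, 0.4, 0, 0.18],
    [0.08, 0.44, 0, 0.18],
    [0.09, 0.48, 0, 0.18],
    [0.097, 0.518, 0.015, 0.18],
    [0.097, 0.518, 0.015, 0.18],
    [0.097, 0.518, 0.015, 0.18],
    [0.097, 0.518, 0.015, 0.18]
  ]
}}

```text
time: 31.6
ee_pos: [0.6239, -0.3245, 0.1206]
eef_rot: [1.0, 0.001, -0.0, -0.001]
ft_force: [0.5, 0.2, -0.2]
width: 0.0153
```

Run:
```python
from h import *
drops([.593,-.3265],0.)
```

```text
[-38, 24] (array([-0.0688, -0.0221,  0.0007]), 'roll', np.float64(0.001)) (array([-0.0688, -0.022 ,  0.0587]),)
[-38, -24] (array([-0.0689,  0.0259,  0.0006]), 'roll', np.float64(0.001)) (array([-0.0689,  0.026 ,  0.0586]),)
[-4, 24] (array([-0.0348, -0.0221,  0.0007]), 'roll', np.float64(0.001)) (array([-0.0348, -0.022 ,  0.0587]),)
[-4, -24] (array([-0.0349,  0.0259,  0.0006]), 'roll', np.float64(0.001)) (array([-0.0349,  0.026 ,  0.0586]),)
[29, 0] (array([-0.0019,  0.002 ,  0.0006]), 'roll', np.float64(0.001)) (array([-0.0018,  0.0021,  0.0586]),)
```

>>> {"method": "move_arm", "body": {
  "series": [
    [-0.001, 0.002, 0.03, 0],
    [-0.001, 0.002, 0.055, 0],
    [-0.001, 0.002, 0.066, 0],
    [-0.001, 0.002, 0.068, 0],
    [-0.001, 0.002, 0.068, 0]
  ]
}}

```text
time: 32.1
ee_pos: [0.6232, -0.3269, 0.0544]
eef_rot: [1.0, 0.001, 0.0, -0.0]
ft_force: [0.0, -0.3, -0.7]
width: 0.0154
```

>>> {"method": "move_arm", "body": {
  "series": [
    [0, 0, 0, 0],
    [0, 0, 0, 0],
    [0, 0, 0, 0],
    [0, 0, -0.02, 0],
    [0, 0, -0.06, 0],
    [-0.03, 0, -0.08, 0],
    [-0.07, 0, -0.08, 0],
    [-0.11, 0, -0.08, 0],
    [-0.15, 0, -0.08, 0],
    [-0.19, 0, -0.08, 0],
    [-0.2, -0.04, -0.08, 0],
    [-0.2, -0.08, -0.08, 0],
    [-0.2, -0.08, -0.08, 0]
  ],
  "claw": -0.4
}}

```text
time: 33.4
ee_pos: [0.4233, -0.2434, 0.1339]
eef_rot: [1.0, 0.003, 0.0, -0.0]
ft_force: [0.5, -1.1, 0.5]
width: 0.026
```

Run:
```python
from h import *
p,d=snap('top','t13'); p2,d2=snap('scene','s13')
cv2.imwrite('pics/t13c.png',np.hstack([cv2.resize(p[190:300,380:480,::-1],(400,440),interpolation=2),cv2.resize(p2[150:260,250:350,::-1],(400,440),interpolation=2)]))
for k in knobs(p,d): print(*k)
scooppose(p,d)
s=read_state(); print(s['ee_pos'])
```

```text
[426. 241.] 540 0.074 [ 0.5754 -0.3013] [ 0.5629 -0.2976] [  9. 176. 105.]
[445. 237.] 118 0.072 [ 0.5917 -0.3458] [ 0.5792 -0.3387] [ 13. 154.  73.]
[371. 252.] 129 0.066 [ 0.5413 -0.1352] [ 0.5392 -0.1335] [ 51. 135. 106.]
pan ((593.99267578125, -326.6666259765625), (117.7352066040039, 154.87551879882812), 3.1406126022338867)
[ 0.42316499 -0.24758338  0.13393949]
```

View pics/t13c.png

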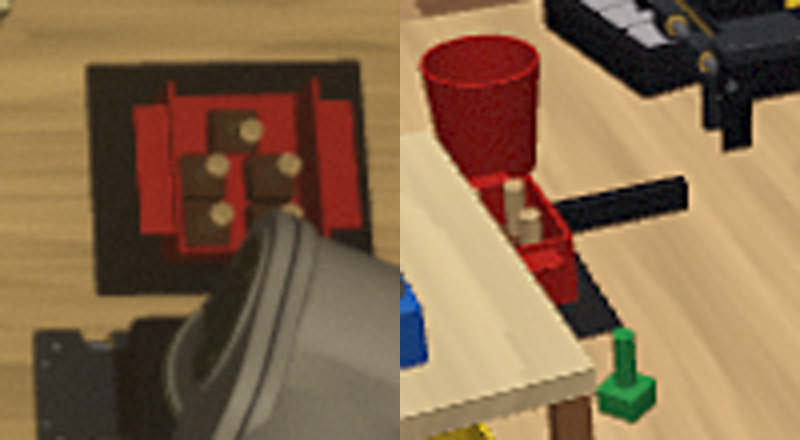

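View pics/t13.png

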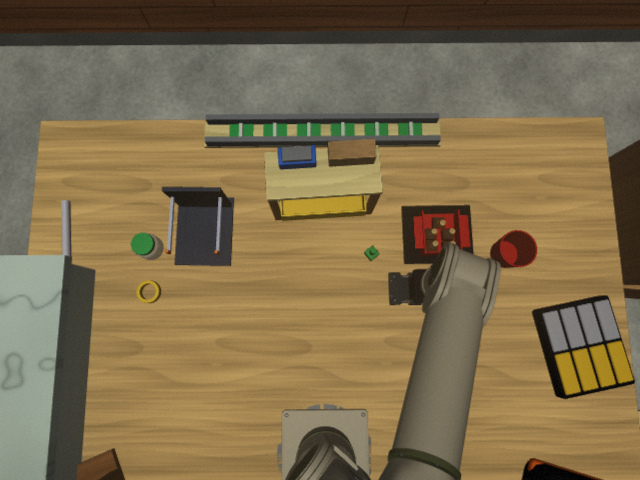

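Run:
```python
from h import *
print(rel([.473,-.3255,.026],0))
```

```text
(array([0.0496, 0.0779, 0.1081]), 'roll', np.float64(0.001), 'roll(half-turn equiv)', np.float64(0.001), 'tcp', array([ 0.4232, -0.2476,  0.1339]), 'yaw', np.float64(0.001))
```

>>> {"method": "move_arm", "body": {
  "series": [
    [0.02, 0.04, 0, 0],
    [0.049, 0.078, 0.01, 0],
    [0.049, 0.078, 0.02, 0],
    [0.049, 0.078, 0.02, 0],
    [0.049, 0.078, 0.06, 0],
    [0.049, 0.078, 0.09, 0],
    [0.049, 0.078, 0.107, 0],
    [0.049, 0.078, 0.107, 0],
    [0.049, 0.078, 0.107, 0]
  ],
  "claw": 0
}}

```text
time: 34.4
ee_pos: [0.4721, -0.3261, 0.0276]
eef_rot: [1.0, 0.0, 0.0, 0.0]
ft_force: [0.7, 0.1, 0.1]
width: 0.0436
```

Run:
```python
from h import *
print(rel([.473,-.3255,.026],0))
p,d=snap('top','t14')
cv2.imwrite('pics/t14c.png',cv2.resize(p[190:310,370:490,::-1],(600,600),interpolation=2))
```

```text
(array([ 0.0009, -0.0006,  0.0016]), 'roll', np.float64(0.0), 'roll(half-turn equiv)', np.float64(0.0), 'tcp', array([ 0.4721, -0.3261,  0.0276]), 'yaw', np.float64(0.0))
```

View pics/t14c.png

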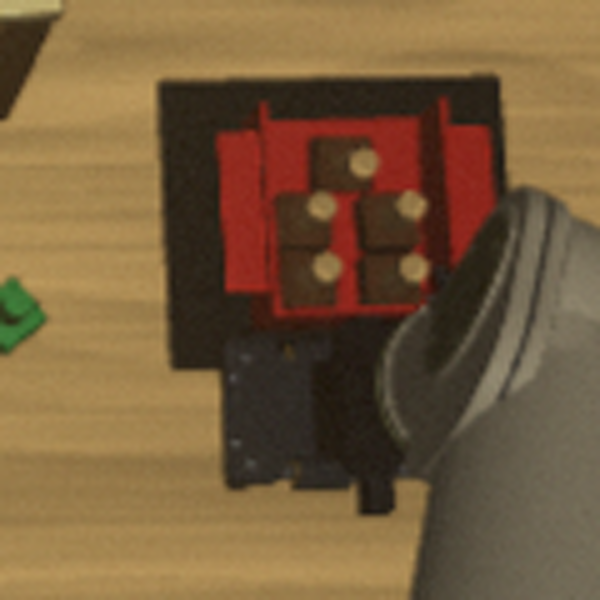

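>>> {"method": "move_arm", "body": {
  "series": [
    [0, 0, 0, 0],
    [0, 0, 0, 0],
    [0, 0, 0, 0],
    [0, 0, 0, 0],
    [0, 0, 0, 0],
    [0, 0, -0.005, 0],
    [0, 0, -0.01, 0],
    [0, 0, -0.015, 0],
    [0, 0, -0.02, 0],
    [0, 0, -0.02, 0],
    [0, 0, -0.02, 0]
  ],
  "claw": -1,
  "newtons": 60
}}

```text
time: 35.55
ee_pos: [0.4719, -0.3261, 0.0465]
eef_rot: [1.0, -0.0, 0.0, 0.0]
ft_force: [-1.2, -0.0, -4.1]
width: 0.0133
```

```bash
cat >> h.py <<'E'
def tilt(p,d,S=(.597,-.329),yaw=0,zl=.04,zh=.3):
    W=world('top',d);hs=cv2.cvtColor(p,cv2.COLOR_RGB2HSV)
    m=(hs[...,1]>180)&((hs[...,0]<6)|(hs[...,0]>174))
    c,s=np.cos(yaw),np.sin(yaw); L=(W[...,:2]-np.array(S))@np.array([[c,-s],[s,c]])
    m&=(np.abs(L[...,1])>.06)&(np.abs(L[...,1])<.08)&(np.abs(L[...,0])<.055)&(W[...,2]>zl)&(W[...,2]<zh)
    A=np.c_[L[m],np.ones(m.sum())]; zz=W[m][:,2]
    w=np.ones(len(zz),bool)
    for _ in range(4):
        k=np.linalg.lstsq(A[w],zz[w],rcond=None)[0]; w=np.abs(A@k-zz)<.004
    print('flange slope x,y, z0',k.round(4),w.sum(),len(w))
E
python3 - <<'E'
from h import *
s=read_state(); print(s['ee_pos'],s['ft_force'],s['torque'],s['width'])
p,d=snap('top','t15'); tilt(p,d,(.593,-.3265))
E
```

```text
[ 0.47187609 -0.32614609  0.0464854 ] [-1.17906269 -0.02740145 -4.08401479] [0.03087234 0.41395746 0.01140549] 0.013268681631429073
flange slope x,y, z0 [-0.018   0.0019  0.0716] 274 306
```

>>> {"method": "move_arm", "body": {
  "series": [
    [0, 0, -0.01, 0],
    [-0.005, 0, -0.025, 0],
    [-0.01, 0, -0.04, 0],
    [-0.02, 0, -0.055, 0],
    [-0.03, 0, -0.07, 0],
    [-0.04, 0, -0.085, 0],
    [-0.05, -0.005, -0.095, 0],
    [-0.055, -0.015, -0.099, 0],
    [-0.055, -0.03, -0.099, 0],
    [-0.055, -0.05, -0.099, 0],
    [-0.055, -0.07, -0.099, 0],
    [-0.055, -0.09, -0.099, 0],
    [-0.055, -0.11, -0.099, -0.01],
    [-0.055, -0.13, -0.099, -0.02],
    [-0.055, -0.15, -0.099, -0.03],
    [-0.055, -0.165, -0.099, -0.04],
    [-0.055, -0.175, -0.099, -0.05],
    [-0.055, -0.18, -0.099, -0.057],
    [-0.055, -0.18, -0.099, -0.057]
  ]
}}

```text
time: 37.5
ee_pos: [0.417, -0.1459, 0.1455]
eef_rot: [1.0, 0.029, 0.0, 0.0]
ft_force: [0.2, 0.2, -3.6]
width: 0.0135
```

Run:
```python
from h import *
s=read_state(); print(s['ee_pos'],s['ft_force'],s['torque'],s['width'])
p,d=snap('top','t16'); tilt(p,d,s['ee_pos'][:2]+.12*np.array([.998,.057]),.057)
print([rel([.6465-a*.998,-a*.057,.145],.057)[0] for a in(.23,.15,.065)])
p2,d2=snap('scene','s16')
```

```text
[ 0.41699916 -0.14586465  0.14545962] [ 0.23486743  0.23973535 -3.56857054] [0.01516784 0.44249408 0.02150271] 0.013487206649164389
flange slope x,y, z0 [-0.0065  0.0016  0.1708] 340 372
[array([ 0.0075, -0.1332,  0.0004]), array([ 0.0875, -0.1332,  0.0004]), array([ 0.1725, -0.1332,  0.0004])]
```

View pics/t16.png

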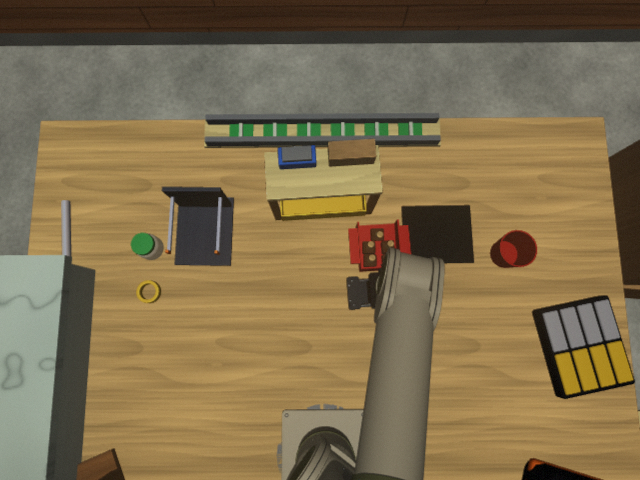

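View pics/s16.png

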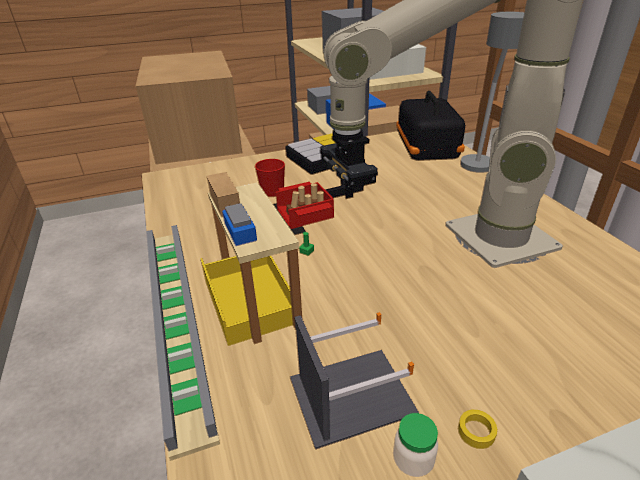

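>>> {"method": "move_arm", "body": {
  "series": [
    [0, -0.015, 0, 0],
    [0, -0.035, 0, 0],
    [0, -0.055, 0, 0],
    [0, -0.075, 0, 0],
    [0, -0.095, 0, 0],
    [0, -0.112, 0, 0],
    [0, -0.125, 0, 0],
    [0.005, -0.132, 0, 0],
    [0.015, -0.133, 0, 0],
    [0.03, -0.133, 0, 0],
    [0.05, -0.133, 0, 0],
    [0.07, -0.133, 0, 0],
    [0.088, -0.133, 0, 0],
    [0.098, -0.133, 0, 0],
    [0.1, -0.133, 0, 0],
    [0.1, -0.133, 0, 0]
  ]
}}

```text
time: 39.2
ee_pos: [0.5091, -0.0079, 0.1451]
eef_rot: [1.0, 0.028, -0.0, -0.0]
ft_force: [-1.1, -0.2, -4.1]
width: 0.0131
```

Run:
```python
from h import *
s=read_state(); print(s['ee_pos'],s['ft_force'],s['torque'],s['width'])
print([rel([.6465-a*.998,-a*.057,.145],.057)[0] for a in(.23,.15,.065)])
p2,d2=snap('scene','s17'); cv2.imwrite('pics/s17c.png',cv2.resize(p2[140:360,190:420,::-1],None,fx=2.6,fy=2.6,interpolation=2))
```

```text
[ 0.50906059 -0.00786104  0.14505069] [-1.12019174 -0.24303624 -4.05468416] [0.01855919 0.45922681 0.02746739] 0.013081552485577304
[array([-0.0922,  0.    ,  0.0001]), array([-0.0123, -0.    ,  0.0001]), array([ 0.0727, -0.0001, -0.    ])]
```

View pics/s17c.png

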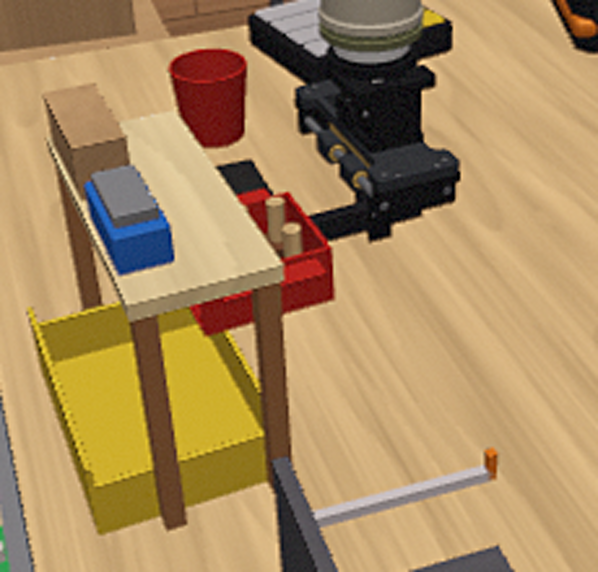

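>>> {"method": "move_arm", "body": {
  "series": [
    [0.01, 0, 0, 0],
    [0.025, 0, 0, 0],
    [0.04, 0, 0, 0],
    [0.055, 0, 0, 0],
    [0.066, 0, 0, 0],
    [0.071, 0, 0, 0],
    [0.071, 0, 0, 0],
    [0.071, 0, 0, 0]
  ]
}}

```text
time: 40.05
ee_pos: [0.5797, -0.0036, 0.1453]
eef_rot: [1.0, 0.028, -0.0, 0.0]
ft_force: [0.6, 0.4, -3.4]
width: 0.0134
```

Run:
```python
from h import *
s=read_state(); print(s['ee_pos'],s['ft_force'],s['torque'],s['width'])
p2,d2=snap('scene','s18'); cv2.imwrite('pics/s18c.png',cv2.resize(p2[140:360,190:420,::-1],None,fx=2.6,fy=2.6,interpolation=2))
p,d=snap('top','t18'); cv2.imwrite('pics/t18c.png',cv2.resize(p[130:310,240:420,::-1],None,fx=3,fy=3,interpolation=2))
```

```text
[ 0.5796766  -0.00362245  0.14532156] [ 0.58759096  0.39259313 -3.38435969] [ 0.06066893  0.47978191 -0.00834004] 0.013352139134434872
```

View pics/s18c.png

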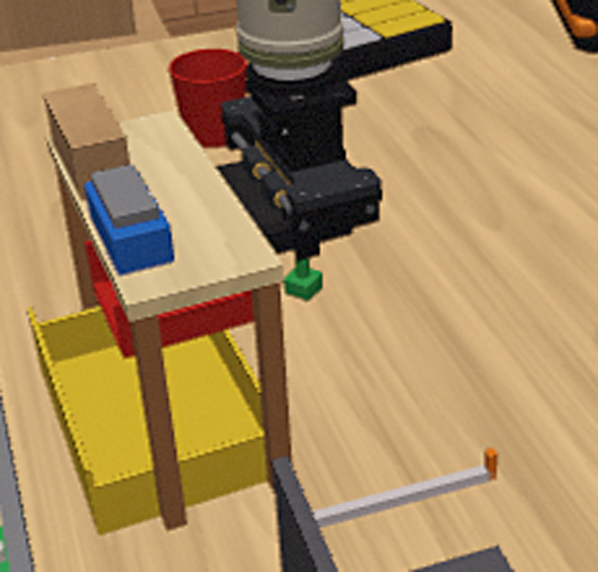

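View pics/t18c.png

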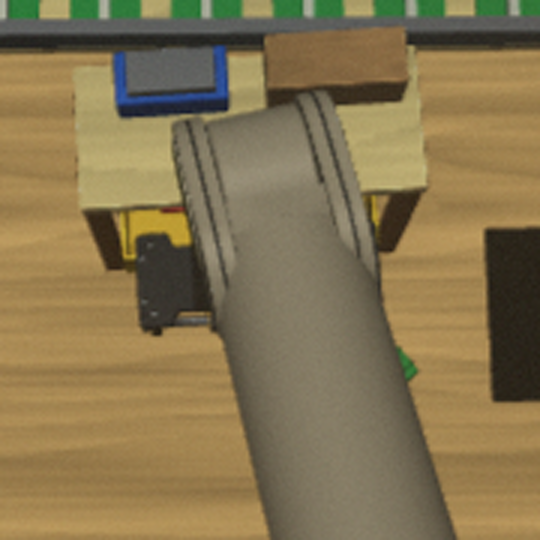

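>>> {"method": "move_arm", "body": {
  "series": [
    [0, 0, 0, 0],
    [0, 0, 0, 0]
  ],
  "newtons": 35
}}

```text
time: 40.35
ee_pos: [0.58, -0.0037, 0.1457]
eef_rot: [1.0, 0.028, 0.0, 0.0]
ft_force: [0.2, 0.1, -4.1]
width: 0.0133
```

```bash
cat > look.py <<'E'
from h import *
import sys
s=read_state(); print(s['ee_pos'].round(4),s['ft_force'].round(2),s['torque'].round(3),s['width'])
p2,d2=snap('scene',sys.argv[1]); cv2.imwrite(f'pics/{sys.argv[1]}c.png',cv2.resize(p2[180:330,200:350,::-1],None,fx=4,fy=4,interpolation=2))
E
python3 look.py s19
```

```text
[ 0.58   -0.0037  0.1457] [ 0.21  0.06 -4.08] [0.053 0.275 0.008] 0.0133312948820633
```

View pics/s19c.png

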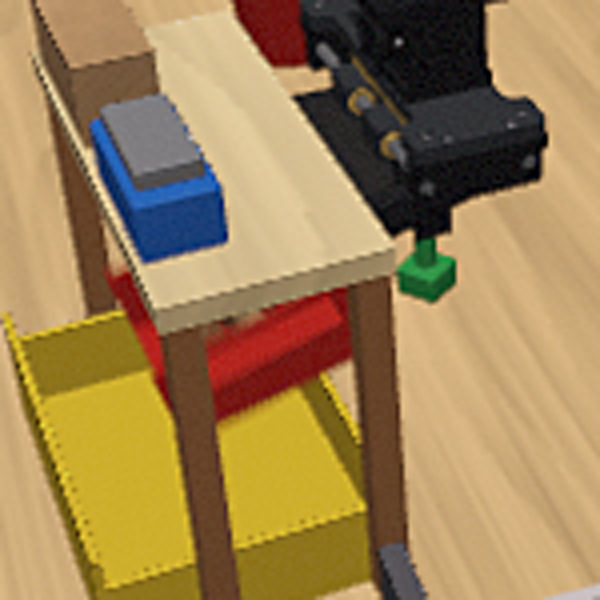

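>>> {"method": "move_arm", "body": {
  "series": [
    [0, 0, 0, 0],
    [0, 0, 0, 0]
  ],
  "newtons": 35
}}

```text
time: 40.6
ee_pos: [0.5799, -0.0037, 0.1453]
eef_rot: [1.0, 0.028, -0.0, 0.0]
ft_force: [0.1, -0.2, -3.8]
width: 0.0135
```

```bash
python3 look.py s20
```

```text
[ 0.5799 -0.0037  0.1453] [ 0.12 -0.22 -3.84] [ 0.006  0.47  -0.013] 0.013455679626232451
```

View pics/s20c.png

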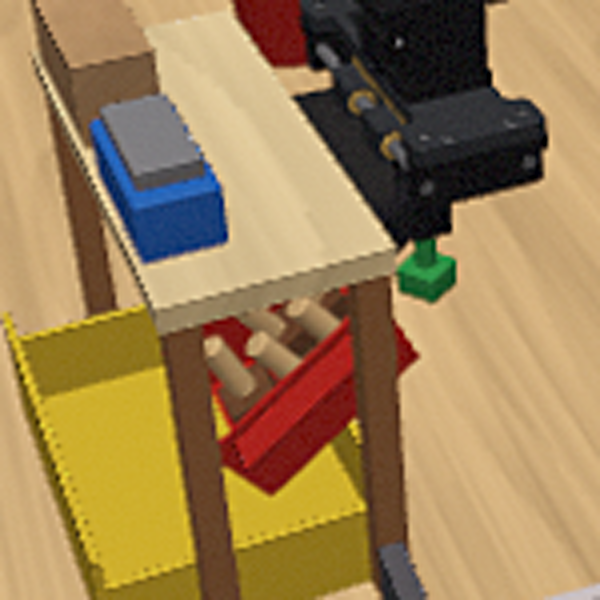

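>>> {"method": "move_arm", "body": {
  "series": [
    [0, 0, 0, 0],
    [0, 0, 0, 0]
  ],
  "newtons": 35
}}

```text
time: 40.85
ee_pos: [0.5802, -0.0036, 0.1455]
eef_rot: [1.0, 0.028, 0.0, 0.0]
ft_force: [-0.2, 0.6, -4.6]
width: 0.0138
```

```bash
python3 look.py s21
```

```text
[ 0.5802 -0.0036  0.1455] [-0.23  0.57 -4.55] [ 0.037  0.323 -0.001] 0.013814214765815172
```

View pics/s21c.png

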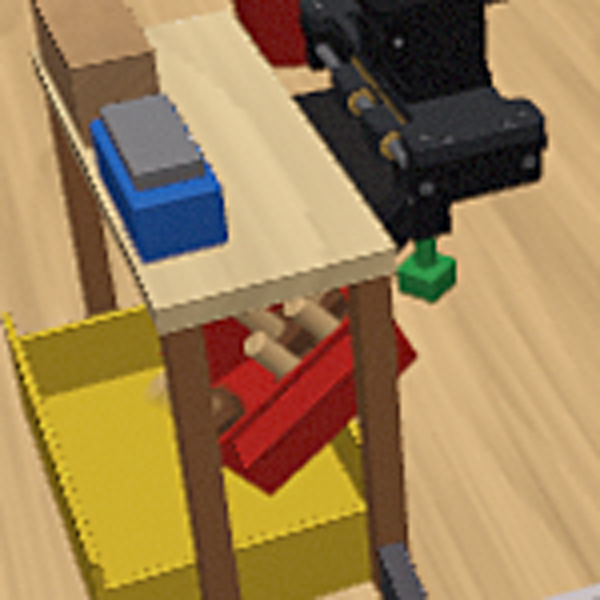

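>>> {"method": "move_arm", "body": {
  "series": [
    [0, 0, 0, 0],
    [0, 0, 0, 0],
    [0, 0, 0, 0],
    [0, 0, 0, 0]
  ],
  "newtons": 35
}}

```text
time: 41.3
ee_pos: [0.5801, -0.0036, 0.1455]
eef_rot: [1.0, 0.028, 0.0, 0.0]
ft_force: [0.2, -0.2, -2.8]
width: 0.0134
```

```bash
python3 look.py s22
```

```text
[ 0.5801 -0.0036  0.1455] [ 0.16 -0.19 -2.77] [ 0.04   0.264 -0.009] 0.01344200562024703
```

View pics/s22c.png

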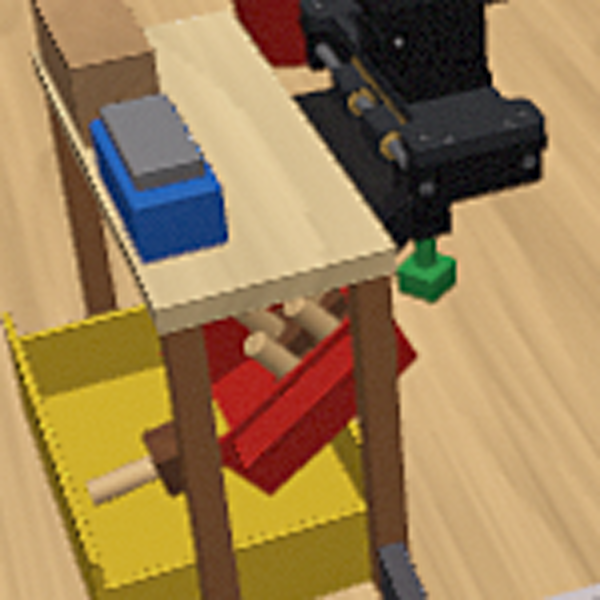

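>>> {"method": "move_arm", "body": {
  "series": [
    [0, 0, -0.01, 0],
    [0, 0, -0.02, 0],
    [0, 0, -0.025, 0],
    [0, 0, -0.025, 0]
  ],
  "newtons": 35
}}

```text
time: 41.75
ee_pos: [0.5808, -0.0035, 0.1719]
eef_rot: [1.0, 0.028, 0.001, 0.0]
ft_force: [0.5, -0.3, -4.7]
width: 0.0138
```

>>> {"method": "move_arm", "body": {
  "series": [
    [0, 0, 0, 0],
    [0, 0, 0, 0]
  ],
  "newtons": 20
}}

```text
time: 41.95
ee_pos: [0.5799, -0.0037, 0.1701]
eef_rot: [1.0, 0.028, -0.0, 0.0]
ft_force: [0.6, -0.5, -4.4]
width: 0.0137
```

```bash
python3 look.py s23
```

```text
[ 0.5799 -0.0037  0.1701] [ 0.55 -0.46 -4.37] [0.069 0.291 0.007] 0.013650736292470444
```

View pics/s23c.png

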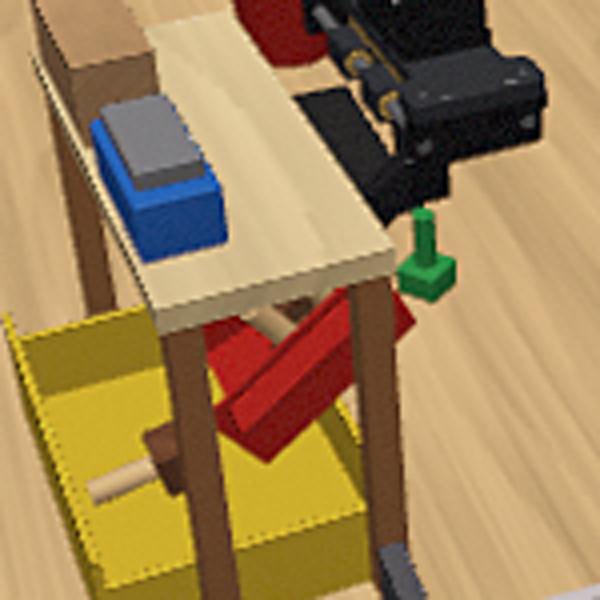

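>>> {"method": "move_arm", "body": {
  "series": [
    [0, 0, 0, 0],
    [0, 0, 0, 0]
  ],
  "newtons": 15
}}

```text
time: 42.2
ee_pos: [0.58, -0.0036, 0.1702]
eef_rot: [1.0, 0.028, -0.0, 0.0]
ft_force: [0.4, -0.4, -2.3]
width: 0.0141
```

```bash
python3 look.py s24
```

```text
[ 0.58   -0.0036  0.1702] [ 0.37 -0.39 -2.27] [0.024 0.354 0.035] 0.014107008702290213
```

View pics/s24c.png

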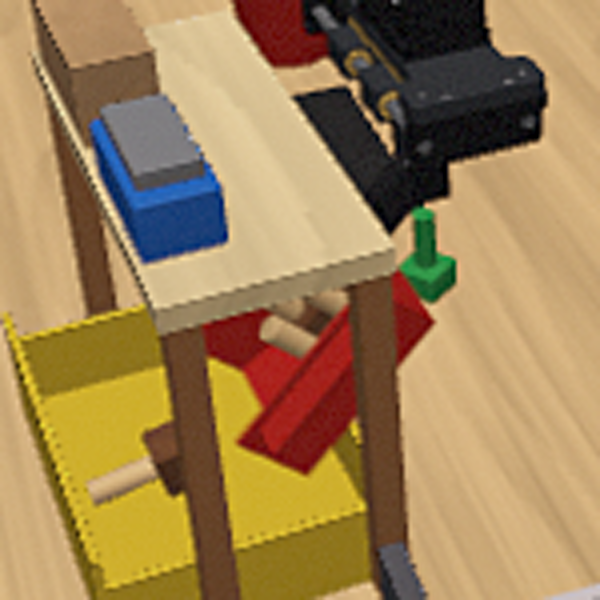

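>>> {"method": "move_arm", "body": {
  "series": [
    [0, 0, 0, 0],
    [0, 0, 0, 0],
    [0, 0, 0, 0],
    [0, 0, 0, 0],
    [0, 0, 0, 0]
  ],
  "newtons": 30
}}

```text
time: 42.75
ee_pos: [0.5801, -0.0036, 0.1704]
eef_rot: [1.0, 0.028, 0.0, 0.0]
ft_force: [-0.2, 0.2, -3.9]
width: 0.0138
```

```bash
python3 look.py s25
```

```text
[ 0.5801 -0.0036  0.1704] [-0.15  0.24 -3.88] [0.038 0.293 0.043] 0.013777899984548009
```

View pics/s25c.png

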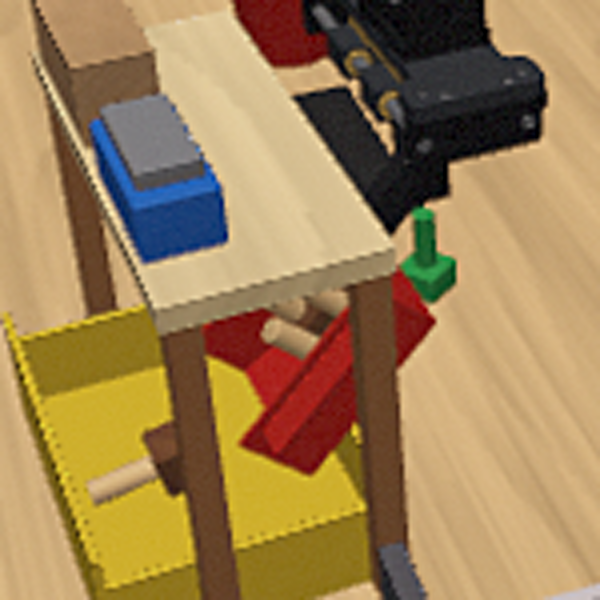

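```bash
cat >> h.py <<'E'
def stilt(tag,grip,yaw=.057):
    p=cv2.imread(f'pics/{tag}.png')[:,:,::-1].copy(); d=np.load(f'{tag}.npy'); W=world('scene',d); hs=cv2.cvtColor(p,cv2.COLOR_RGB2HSV)
    c,s=np.cos(yaw),np.sin(yaw); L=(W[...,:2]-np.array(grip[:2]))@np.array([[c,-s],[s,c]]); z=W[...,2]
    m=(hs[...,1]>150)&((hs[...,0]<6)|(hs[...,0]>174))&(L[...,1]>.045)&(L[...,1]<.085)&(L[...,0]>-.05)&(L[...,0]<.25)&(z>.0)&(z<.25)
    q=np.c_[L[m][:,0],z[m]-(grip[2]+.019)]; y=L[m][:,1]
    # flange points have |y|>.06 : both top and outer edge
    f=y>.060
    v=cv2.fitLine(q[f].astype(np.float32),cv2.DIST_HUBER,0,.003,.003).ravel(); print(f.sum(),'flange angle',np.degrees(np.arctan2(v[1],v[0])),v)
E
python3 - <<'E'
from h import *
s=read_state(); stilt('s25',s['ee_pos']); stilt('s18',[.5797,-.0036,.1453]); stilt('s22',[.5797,-.0036,.1453])
E
```

```text
184 flange angle -46.18744 [ 0.6923014  -0.72160846  0.09987629 -0.09072529]
97 flange angle 0.13640346 [0.99999714 0.00238069 0.1180185  0.0056794 ]
218 flange angle -36.178085 [ 0.8071862  -0.590297    0.11495544 -0.07315218]
```

>>> {"method": "move_arm", "body": {
  "series": [
    [0, 0, -0.01, 0],
    [0, 0, -0.02, 0],
    [0, 0, -0.025, 0],
    [0, 0, -0.025, 0]
  ],
  "newtons": 30
}}

```text
time: 43.2
ee_pos: [0.5808, -0.0035, 0.1969]
eef_rot: [1.0, 0.028, 0.001, 0.0]
ft_force: [-0.1, -0.1, -4.2]
width: 0.014
```

>>> {"method": "move_arm", "body": {
  "series": [
    [0, 0, 0, 0],
    [0, 0, 0, 0]
  ],
  "newtons": 12
}}

```text
time: 43.4
ee_pos: [0.5799, -0.0037, 0.1951]
eef_rot: [1.0, 0.028, -0.0, 0.0]
ft_force: [-0.6, -0.7, -4.9]
width: 0.0141
```

```bash
python3 look.py s26; python3 -c "
from h import *
stilt('s26',read_state()['ee_pos'])"
```

```text
[ 0.5799 -0.0037  0.1951] [-0.62 -0.68 -4.93] [ 0.045  0.195 -0.015] 0.014128138556323293
164 flange angle -48.639023 [ 0.66080076 -0.7505614   0.10379545 -0.10587139]
```

View pics/s26c.png

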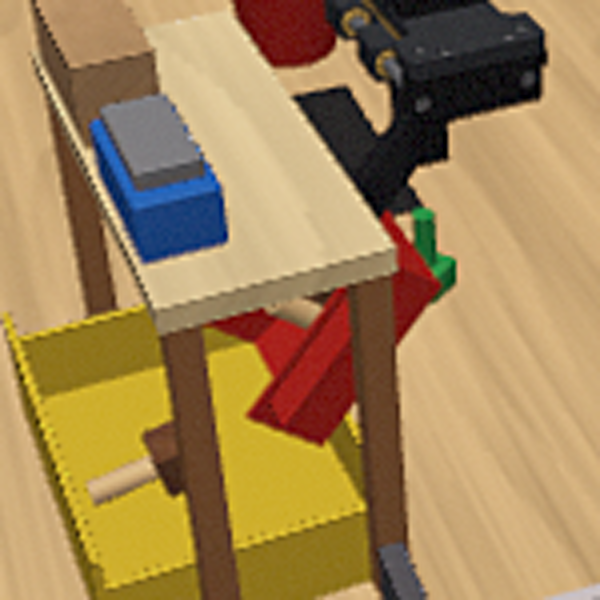

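>>> {"method": "move_arm", "body": {
  "series": [
    [0, 0, 0, 0]
  ],
  "newtons": 12
}}

```text
time: 43.55
ee_pos: [0.5799, -0.0036, 0.1951]
eef_rot: [1.0, 0.028, -0.0, 0.0]
ft_force: [-0.3, -0.2, -3.4]
width: 0.0143
```

```bash
python3 look.py s27; python3 -c "
from h import *
stilt('s27',read_state()['ee_pos'])"
```

```text
[ 0.5799 -0.0036  0.1951] [-0.35 -0.22 -3.37] [-0.006  0.247  0.042] 0.014253485293374073
167 flange angle -49.974556 [ 0.64312774 -0.7657589   0.0945365  -0.09725042]
```

View pics/s27c.png

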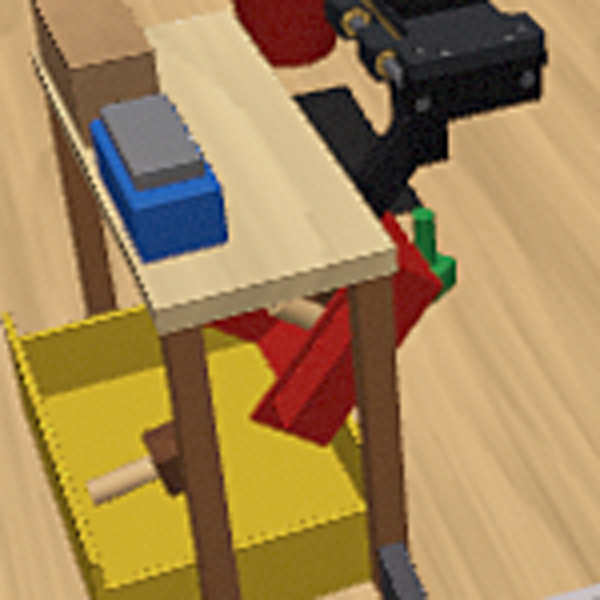

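>>> {"method": "move_arm", "body": {
  "series": [
    [0, 0, 0, 0],
    [0, 0, 0, 0]
  ],
  "newtons": 9
}}

```text
time: 43.8
ee_pos: [0.5802, -0.0036, 0.1954]
eef_rot: [1.0, 0.028, 0.0, 0.0]
ft_force: [-0.6, 0.5, -4.2]
width: 0.0138
```

```bash
python3 look.py s28; python3 -c "
from h import *
stilt('s28',read_state()['ee_pos'])"
```

```text
[ 0.5802 -0.0036  0.1954] [-0.63  0.54 -4.21] [-0.023  0.129  0.023] 0.013825394336154413
153 flange angle -52.50494 [ 0.60869306 -0.79340583  0.08830696 -0.09836531]
```

View pics/s28c.png

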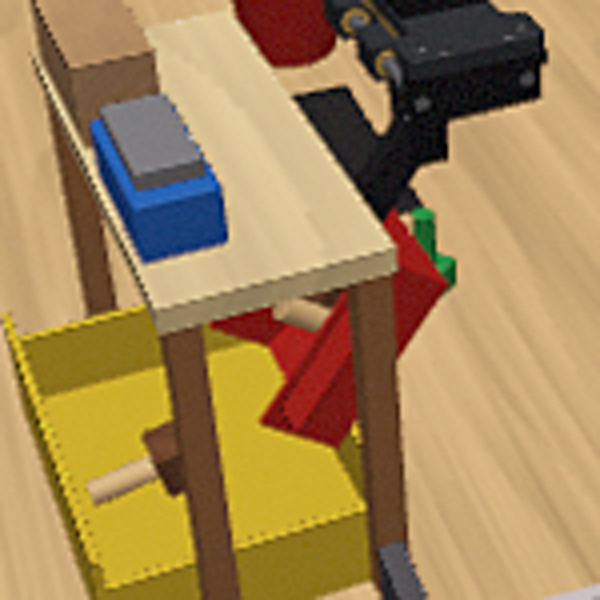

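>>> {"method": "move_arm", "body": {
  "series": [
    [0, 0, 0, 0],
    [0, 0, 0, 0]
  ],
  "newtons": 7
}}

```text
time: 44.05
ee_pos: [0.5802, -0.0036, 0.1954]
eef_rot: [1.0, 0.028, 0.0, 0.0]
ft_force: [-0.7, -0.2, -3.4]
width: 0.0143
```

```bash
python3 look.py s29; python3 -c "
from h import *
stilt('s29',read_state()['ee_pos'])"
```

```text
[ 0.5802 -0.0036  0.1954] [-0.69 -0.16 -3.39] [0.102 0.049 0.002] 0.014280536488591114
150 flange angle -52.355614 [ 0.6107587  -0.7918168   0.09501995 -0.1075761 ]
```

View pics/s29c.png

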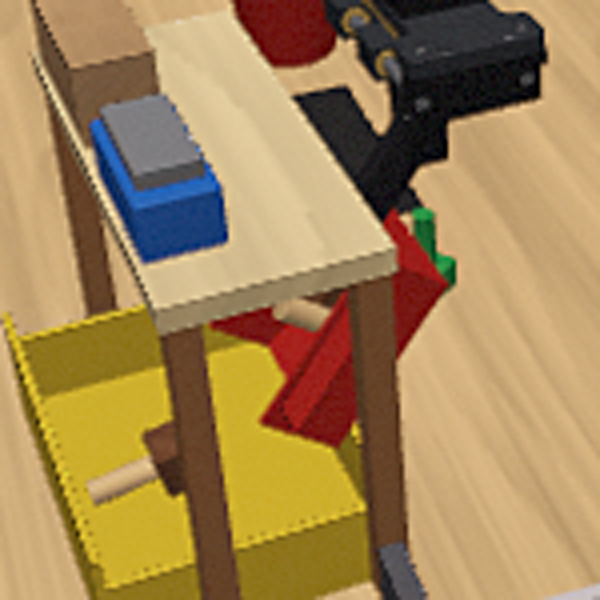

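>>> {"method": "move_arm", "body": {
  "series": [
    [0, 0.012, 0, 0],
    [0, -0.012, 0, 0],
    [0, 0.012, 0, 0],
    [0, -0.012, 0, 0],
    [0, 0, -0.012, 0],
    [0, 0, 0.0, 0],
    [0, 0, -0.012, 0],
    [0, 0, 0, 0],
    [0, 0, 0, 0]
  ],
  "newtons": 40
}}

```text
time: 45.0
ee_pos: [0.5802, -0.0038, 0.1943]
eef_rot: [1.0, 0.028, 0.0, -0.0]
ft_force: [2.1, 0.2, -1.2]
width: 0.0136
```

```bash
python3 look.py s30; python3 -c "
from h import *
stilt('s30',read_state()['ee_pos'])"
```

```text
[ 0.5802 -0.0038  0.1943] [ 2.14  0.22 -1.17] [ 0.003 -0.926  0.022] 0.013649498610371994
153 flange angle -52.36561 [ 0.61062056 -0.7919233   0.08758105 -0.09744614]
```

View pics/s30c.png

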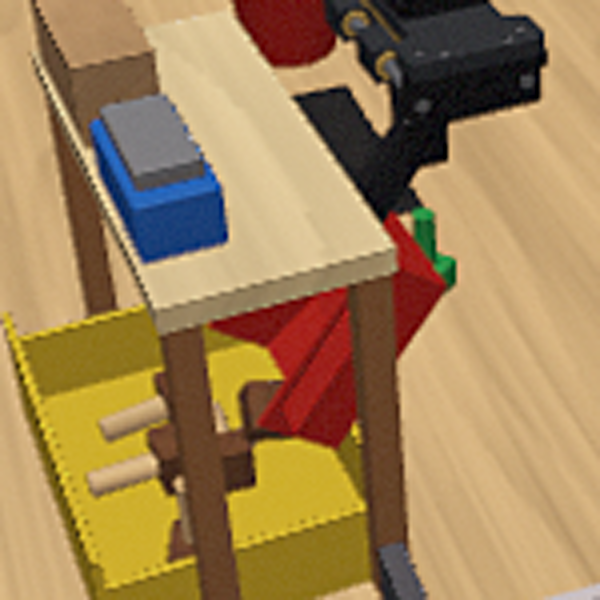

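>>> {"method": "move_arm", "body": {
  "series": [
    [0, 0, -0.008, 0],
    [0, 0, -0.016, 0],
    [0, 0, -0.024, 0],
    [0, 0, -0.03, 0],
    [0, 0, -0.03, 0],
    [0, 0, -0.03, 0]
  ],
  "newtons": 40
}}

```text
time: 45.65
ee_pos: [0.5801, -0.0036, 0.2255]
eef_rot: [1.0, 0.028, 0.0, 0.0]
ft_force: [0.4, 0.9, -1.9]
width: 0.0134
```

```bash
python3 look.py s31; python3 -c "
from h import *
stilt('s31',read_state()['ee_pos'])"
```

```text
[ 0.5801 -0.0036  0.2255] [ 0.39  0.93 -1.88] [ 0.022  0.108 -0.018] 0.013366961695288037
152 flange angle -52.330536 [ 0.6111052  -0.7915494   0.0895228  -0.10013061]
```

View pics/s31c.png

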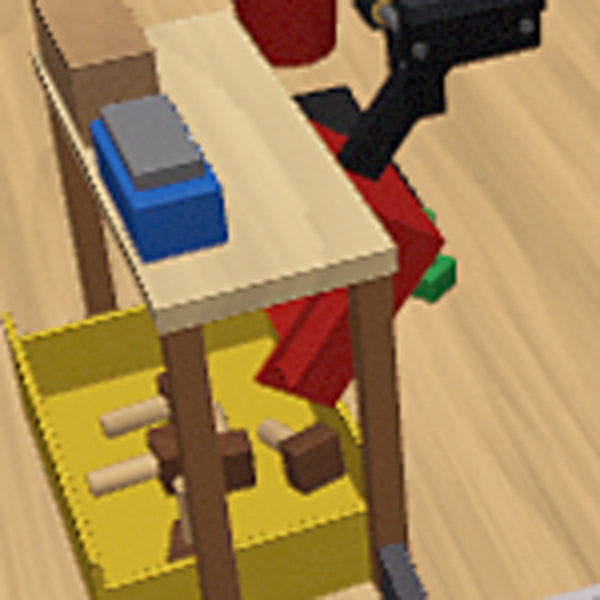

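>>> {"method": "move_arm", "body": {
  "series": [
    [-0.02, 0, 0, 0],
    [-0.045, 0, 0, 0],
    [-0.075, 0, 0, 0],
    [-0.105, 0, 0, 0],
    [-0.135, 0, 0, 0],
    [-0.15, 0.005, 0, 0],
    [-0.15, 0.03, 0, 0.01],
    [-0.15, 0.06, 0, 0.03],
    [-0.15, 0.09, 0, 0.057],
    [-0.15, 0.12, 0, 0.057],
    [-0.15, 0.15, 0, 0.057],
    [-0.14, 0.18, 0, 0.057],
    [-0.12, 0.21, 0, 0.057],
    [-0.1, 0.24, 0, 0.057],
    [-0.08, 0.27, 0, 0.057],
    [-0.06, 0.3, 0, 0.057],
    [-0.045, 0.315, 0, 0.057],
    [-0.035, 0.322, 0, 0.057],
    [-0.035, 0.322, 0, 0.057],
    [-0.035, 0.322, 0, 0.057]
  ]
}}

```text
time: 47.7
ee_pos: [0.5631, -0.3266, 0.2248]
eef_rot: [1.0, 0.0, -0.0, -0.0]
ft_force: [-0.8, 0.6, -2.2]
width: 0.0138
```

```bash
python3 look.py s32; python3 -c "
from h import *
print(rel([.573,-.327,.16],0)); p,d=snap('top','t32')
cv2.imwrite('pics/t32c.png',cv2.resize(p[130:310,240:540,::-1],None,fx=2.6,fy=2.6,interpolation=2))"
```

```text
[ 0.5631 -0.3266  0.2248] [-0.77  0.58 -2.2 ] [0.017 0.137 0.023] 0.013778853837642845
(array([0.01  , 0.0005, 0.0652]), 'roll', np.float64(0.0), 'roll(half-turn equiv)', np.float64(0.0), 'tcp', array([ 0.563 , -0.3265,  0.2252]), 'yaw', np.float64(0.0))
```

View pics/t32c.png

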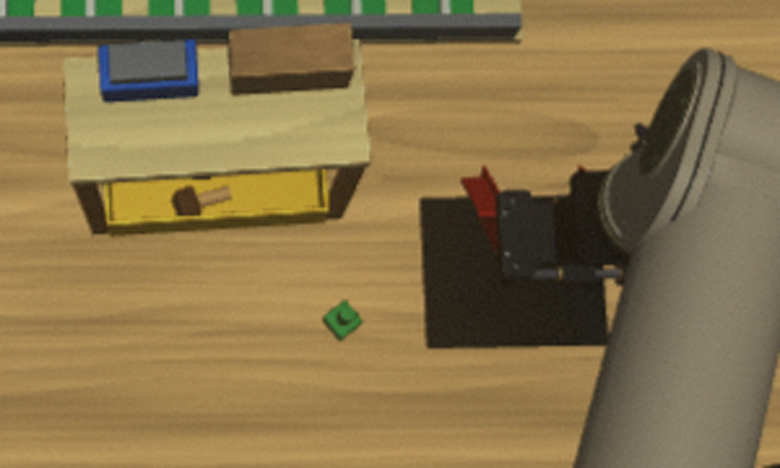

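View pics/s32.png

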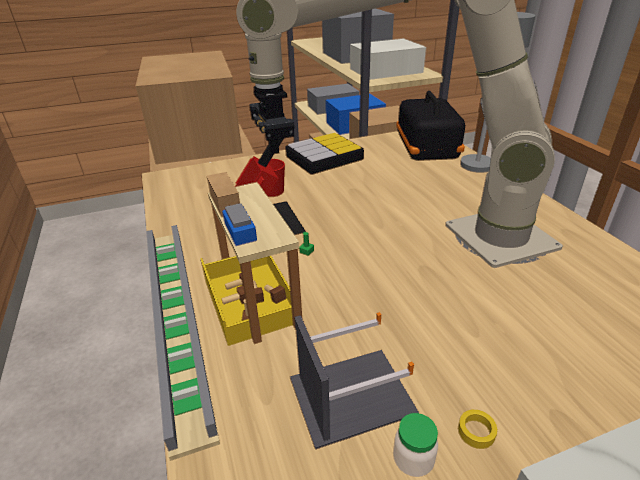

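>>> {"method": "move_arm", "body": {
  "series": [
    [0, 0, 0.025, 0],
    [0, 0, 0.05, 0],
    [0, 0, 0.065, 0],
    [0, 0, 0.072, 0],
    [0, 0, 0.072, 0],
    [0, 0, 0.072, 0]
  ],
  "newtons": 40
}}

```text
time: 48.4
ee_pos: [0.5638, -0.3273, 0.1556]
eef_rot: [1.0, -0.0, 0.001, 0.001]
ft_force: [-2.4, 1.0, 5.5]
width: 0.0138
```

```bash
python3 look.py s33;  python3 -c "
from h import *
p,d=snap('scene','s33b');cv2.imwrite('pics/s33c.png',cv2.resize(p[100:250,200:350,::-1],None,fx=4,fy=4,interpolation=2))"
```

```text
[ 0.5638 -0.3273  0.1556] [-2.38  0.96  5.47] [0.339 0.607 0.086] 0.013805829490134673
```

View pics/s33c.png

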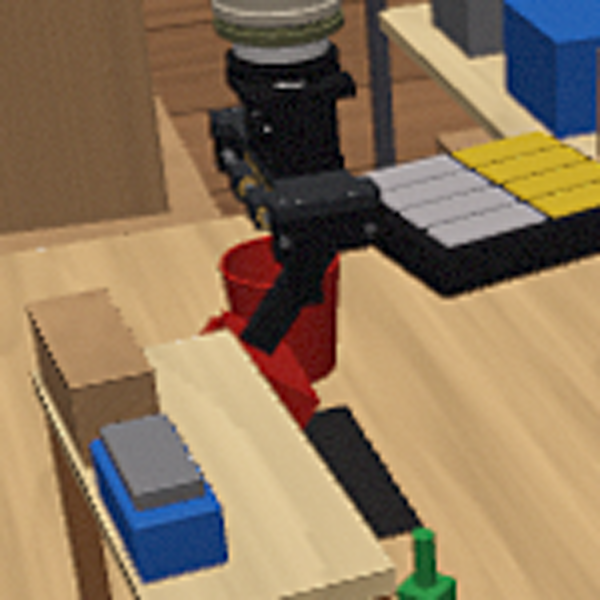

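>>> {"method": "move_arm", "body": {
  "series": [
    [-0.005, 0, 0.004, 0],
    [-0.012, 0, 0.01, 0],
    [-0.022, 0, 0.018, 0],
    [-0.032, 0, 0.027, 0],
    [-0.044, 0, 0.038, 0],
    [-0.054, 0, 0.05, 0],
    [-0.054, 0, 0.05, 0]
  ],
  "newtons": 8
}}

```text
time: 49.2
ee_pos: [0.5078, -0.3273, 0.1029]
eef_rot: [1.0, -0.001, -0.001, -0.0]
ft_force: [-0.0, 0.1, -0.9]
width: 0.014
```

```bash
python3 look.py s34;  python3 -c "
from h import *
p,d=snap('scene','s34b');cv2.imwrite('pics/s34c.png',cv2.resize(p[100:250,200:350,::-1],None,fx=4,fy=4,interpolation=2))"
```

```text
[ 0.5078 -0.3273  0.1029] [-0.03  0.13 -0.91] [0.043 0.193 0.043] 0.01403486508765042
```

View pics/s34c.png

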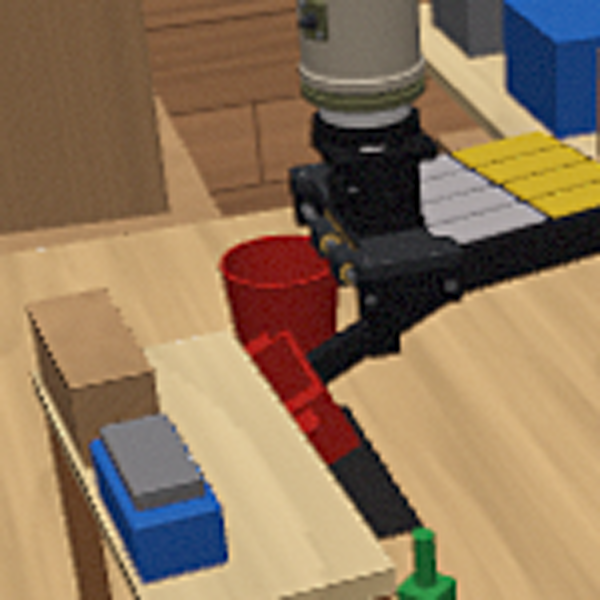

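>>> {"method": "move_arm", "body": {
  "series": [
    [-0.005, 0, 0.006, 0],
    [-0.01, 0, 0.012, 0],
    [-0.015, 0, 0.019, 0],
    [-0.019, 0, 0.026, 0],
    [-0.023, 0, 0.033, 0],
    [-0.026, 0, 0.04, 0],
    [-0.03, 0, 0.047, 0],
    [-0.033, 0, 0.054, 0],
    [-0.036, 0, 0.061, 0],
    [-0.038, 0, 0.067, 0],
    [-0.04, 0, 0.073, 0],
    [-0.041, 0, 0.077, 0],
    [-0.041, 0, 0.077, 0],
    [-0.041, 0, 0.077, 0]
  ],
  "newtons": 8
}}

```text
time: 50.7
ee_pos: [0.4684, -0.3271, 0.0265]
eef_rot: [1.0, -0.0, -0.0, 0.0]
ft_force: [-0.5, 0.6, 0.3]
width: 0.0143
```

```bash
python3 look.py s35;  python3 -c "
from h import *
p,d=snap('top','t35');tilt(p,d,(.587,-.327)); scooppose(p,d)
cv2.imwrite('pics/t35c.png',cv2.resize(p[170:320,250:550,::-1],None,fx=2.6,fy=2.6,interpolation=2))"
```

```text
[ 0.4684 -0.3271  0.0265] [-0.53  0.58  0.33] [ 0.019  0.293 -0.042] 0.014317198438104155
flange slope x,y, z0 [0.0609 0.008  0.0563] 255 299
pan ((584.3170166015625, -325.5959167480469), (152.59393310546875, 117.85550689697266), 88.9306869506836)
handle [ 0.95813125  0.28632942  0.42610684 -0.3236526 ]
```

View pics/t35c.png

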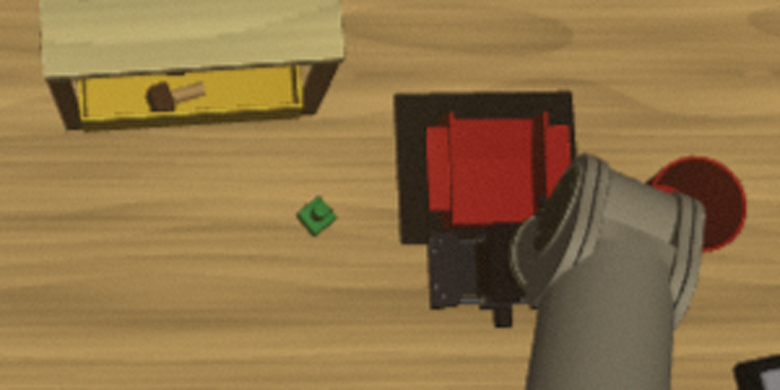

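>>> {"method": "move_arm", "body": {
  "series": [
    [0, 0, 0, 0],
    [0, 0, 0, 0],
    [0, 0, 0, 0],
    [0, 0, 0, 0],
    [0, 0, 0, 0],
    [0, 0, 0, 0]
  ],
  "claw": 0
}}

```text
time: 51.4
ee_pos: [0.4685, -0.3271, 0.0264]
eef_rot: [1.0, -0.0, 0.0, 0.0]
ft_force: [0.1, -0.7, -0.8]
width: 0.0427
```

```bash
python3 look.py s36;  python3 -c "
from h import *
p,d=snap('top','t36');tilt(p,d,(.587,-.327)); scooppose(p,d)
"
```

```text
[ 0.4685 -0.3271  0.0264] [ 0.07 -0.68 -0.84] [0.043 0.012 0.067] 0.04271636205769137
flange slope x,y, z0 [-0.0087 -0.0006  0.0541] 261 289
pan ((587.810302734375, -325.1637268066406), (152.25711059570312, 119.0429458618164), 89.5631332397461)
handle [ 0.93931496  0.3430559   0.43032134 -0.32185397]
```

>>> {"method": "move_arm", "body": {
  "series": [
    [0, 0, 0, 0],
    [0, 0, 0, 0],
    [0, 0, 0, 0],
    [0, 0, 0, 0],
    [0, 0, 0, 0],
    [0, 0, -0.01, 0],
    [0, 0, -0.03, 0],
    [-0.01, 0, -0.06, 0],
    [-0.02, 0, -0.09, 0],
    [-0.03, 0, -0.12, 0],
    [-0.035, 0, -0.15, 0],
    [-0.04, 0, -0.17, 0],
    [-0.04, 0, -0.175, 0],
    [-0.04, 0, -0.175, 0]
  ],
  "claw": -1,
  "newtons": 60
}}

```text
time: 52.9
ee_pos: [0.4286, -0.3271, 0.2019]
eef_rot: [1.0, -0.0, 0.0, 0.0]
ft_force: [-0.2, -0.2, -2.1]
width: 0.0133
```

```bash
python3 look.py s37;  python3 -c "
from h import *
p,d=snap('top','t37');e=read_state()['ee_pos'];tilt(p,d,(e[0]+.12,e[1]))
cv2.imwrite('pics/t37c.png',cv2.resize(p[150:320,100:500,::-1],None,fx=2,fy=2,interpolation=2))
for t in ([.43,.3,.2],[.478,.344,.2]): print(rel(t,-.022))
for k in knobs(p,d): print(*k)
"
```

```text
[ 0.4286 -0.3271  0.2019] [-0.22 -0.18 -2.13] [0.062 0.228 0.023] 0.013308542666993516
flange slope x,y, z0 [-0.0074  0.0039  0.2268] 418 449
(array([ 0.002 , -0.6266,  0.0008]), 'roll', np.float64(0.022), 'roll(half-turn equiv)', np.float64(0.022), 'tcp', array([ 0.4281, -0.3266,  0.2001]), 'yaw', np.float64(0.0))
(array([ 0.05  , -0.6706,  0.0008]), 'roll', np.float64(0.022), 'roll(half-turn equiv)', np.float64(0.022), 'tcp', array([ 0.4281, -0.3266,  0.2001]), 'yaw', np.float64(0.0))
[371. 252.] 131 0.069 [ 0.5419 -0.1349] [ 0.5395 -0.1335] [ 51. 134. 108.]
[223. 261.] 15 0.014 [0.5209 0.2852] None [57. 13. 60.]
```

View pics/t37c.png

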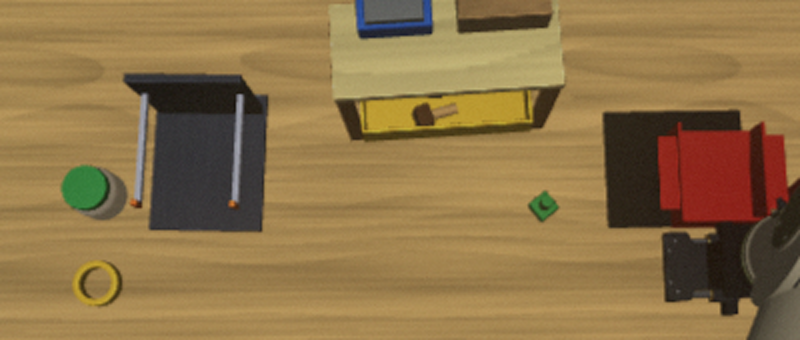

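View pics/s37.png

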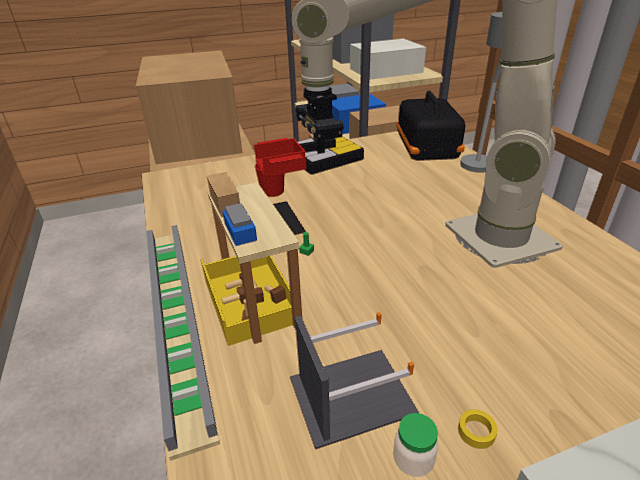

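Run:
```python
from h import *
p=cv2.imread('pics/t37.png')[:,:,::-1].copy(); d=np.load('t37.npy'); W=world('top',d)
z=W[...,2]
m=(z>.108)&(z<.120)&(W[...,1]>.25)&(W[...,1]<.43)&(W[...,0]>.52)&(W[...,0]<.67)
for lo,hi in((.25,.34),(.34,.43)):
    q=W[m&(W[...,1]>lo)&(W[...,1]<hi)]; v=cv2.fitLine(q[:,:2].astype(np.float32),cv2.DIST_HUBER,0,.003,.003).ravel()
    print(len(q),v,np.arctan2(v[1],v[0]),'y at x=.6',v[3]+(.6-v[2])*v[1]/v[0],np.median(q[:,2]),q[:,0].min(),q[:,0].max())
```

```text
177 [ 0.9999257  -0.01219458  0.59765166  0.27857977] -0.0121948775 y at x=.6 0.27855113 0.11456275332374645 0.5255055343460799 0.6697751616087178
194 [ 0.9998177  -0.01909268  0.6002366   0.40626565] -0.019093836 y at x=.6 0.40627018 0.11426232683014162 0.5286631549815992 0.6696264804113908
```

>>> {"method": "move_arm", "body": {
  "series": [
    [0, -0.02, 0, 0],
    [0, -0.05, 0, 0],
    [0, -0.09, 0, 0],
    [0, -0.13, 0, 0],
    [0, -0.17, 0, 0],
    [0, -0.21, 0, 0],
    [0, -0.25, 0, 0],
    [0, -0.29, 0, 0],
    [0, -0.33, 0, 0],
    [0, -0.37, 0, 0],
    [0, -0.41, 0, 0],
    [0, -0.45, 0, 0],
    [0, -0.49, 0, 0],
    [0, -0.53, 0, 0],
    [0.005, -0.57, 0, 0.01],
    [0.01, -0.6, 0, 0.022],
    [0.02, -0.63, 0, 0.022],
    [0.035, -0.655, 0, 0.022],
    [0.05, -0.67, 0, 0.022],
    [0.05, -0.671, 0, 0.022]
  ]
}}

```text
time: 55.0
ee_pos: [0.4779, 0.3462, 0.1996]
eef_rot: [1.0, -0.01, -0.002, -0.0]
ft_force: [-0.3, -0.7, -2.2]
width: 0.0135
```

```bash
python3 look.py s38
python3 - <<'E'
from h import *
p,d=snap('top','t38'); W=world('top',d); hs=cv2.cvtColor(p,cv2.COLOR_RGB2HSV)
e=read_state()['ee_pos']; print(rel([.478,.3445,.15],-.018))
tilt(p,d,(e[0]+.119,e[1]-.002),-.018)
m=(hs[...,1]>180)&((hs[...,0]<6)|(hs[...,0]>174))&(W[...,2]>.21)&(W[...,1]>.2)&(W[...,1]<.45)
q=W[m]; print(cv2.minAreaRect((q[:,:2]*1000).astype(np.float32)),np.percentile(q[:,2],[5,50,95]))
for xs in np.arange(.56,.64,.02):
    k=q[np.abs(q[:,0]-xs)<.01]; print(xs.round(3),np.percentile(k[:,1],[1,99]).round(4),(np.percentile(k[:,1],[1,99]).mean()).round(4))
cv2.imwrite('pics/t38c.png',cv2.resize(p[160:310,100:280,::-1],None,fx=4,fy=4,interpolation=2))
E
```

```text
[0.4779 0.3462 0.1996] [-0.32 -0.67 -2.25] [ 0.044  0.299 -0.048] 0.0135425648570686
(array([0.001 , 0.    , 0.0501]), 'roll', np.float64(-0.003), 'roll(half-turn equiv)', np.float64(-0.003), 'tcp', array([0.4771, 0.3446, 0.2002]), 'yaw', np.float64(-0.021))
flange slope x,y, z0 [-1.290e-02  2.000e-04  2.257e-01] 387 405
((582.9714965820312, 343.0843505859375), (145.33250427246094, 151.4693603515625), 0.37279942631721497) [0.22172032 0.22632342 0.23226729]
0.56 [0.2688 0.4025] 0.3356
0.58 [0.2692 0.4181] 0.3436
0.6 [0.2687 0.4172] 0.3429
0.62 [0.2679 0.4167] 0.3423
```

View pics/t38c.png

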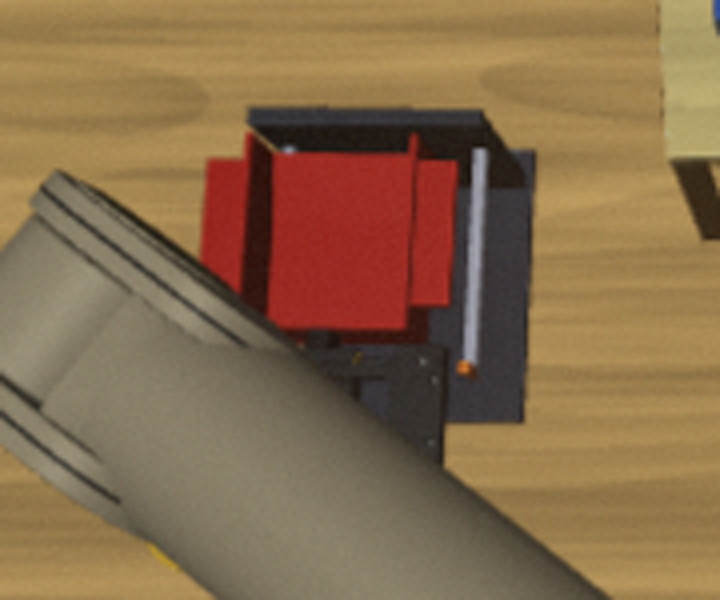

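>>> {"method": "move_arm", "body": {
  "series": [
    [0.001, 0, 0.02, 0],
    [0.001, 0, 0.045, 0],
    [0.001, 0, 0.07, 0],
    [0.001, 0, 0.085, 0],
    [0.001, 0, 0.095, 0],
    [0.001, 0, 0.1, 0],
    [0.001, 0, 0.1, 0],
    [0.001, 0, 0.1, 0]
  ]
}}

```text
time: 55.9
ee_pos: [0.4799, 0.3443, 0.1023]
eef_rot: [1.0, -0.011, 0.001, -0.0]
ft_force: [-0.3, -0.5, -1.7]
width: 0.0134
```

```bash
python3 look.py s39
python3 - <<'E'
from h import *
p,d=snap('scene','s39b'); cv2.imwrite('pics/s39c.png',cv2.resize(p[260:480,260:560,::-1],None,fx=2.5,fy=2.5))
E
```

```text
[0.4799 0.3443 0.1023] [-0.27 -0.49 -1.71] [0.026 0.221 0.03 ] 0.013357571065376389
```

View pics/s39c.png

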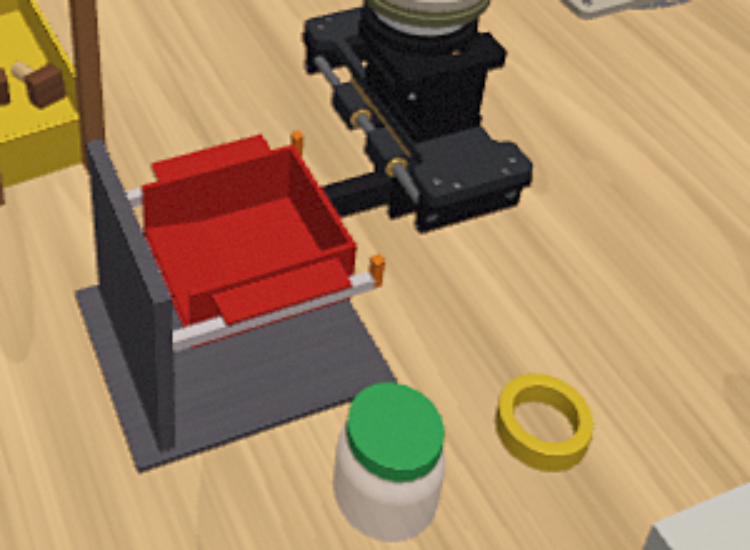

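>>> {"method": "move_arm", "body": {
  "series": [
    [0, 0, 0.004, 0],
    [0, 0, 0.008, 0],
    [0, 0, 0.01, 0],
    [0, 0, 0.01, 0],
    [0, 0, 0.01, 0]
  ]
}}

```text
time: 56.5
ee_pos: [0.4798, 0.3439, 0.0918]
eef_rot: [1.0, -0.011, 0.0, 0.0]
ft_force: [-1.6, -1.5, 3.2]
width: 0.0136
```

```bash
python3 look.py s40
```

```text
[0.4798 0.3439 0.0918] [-1.62 -1.47  3.25] [-0.356  0.087 -0.003] 0.013638354966539288
```

>>> {"method": "move_arm", "body": {
  "series": [
    [0, 0, 0, 0],
    [0, 0, 0, 0],
    [0, 0, 0, 0],
    [0, 0, 0, 0],
    [0, 0, 0, 0],
    [0, 0, -0.02, 0],
    [0, 0, -0.05, 0],
    [0, 0, -0.09, 0],
    [0, 0, -0.13, 0],
    [0, 0.04, -0.15, 0],
    [0, 0.08, -0.15, 0],
    [0, 0.12, -0.15, 0],
    [0, 0.16, -0.15, 0],
    [0, 0.2, -0.15, 0],
    [0, 0.24, -0.15, 0],
    [0, 0.28, -0.15, 0],
    [0, 0.32, -0.15, 0],
    [0, 0.36, -0.15, 0],
    [0, 0.4, -0.15, 0],
    [0, 0.4, -0.15, 0]
  ],
  "claw": 0
}}

```text
time: 58.55
ee_pos: [0.4701, -0.0618, 0.2411]
eef_rot: [1.0, -0.015, -0.0, 0.001]
ft_force: [-0.1, 0.5, -0.1]
width: 0.0433
```

Run:
```python
from h import *
p,d=snap('top','t41'); W=world('top',d); hs=cv2.cvtColor(p,cv2.COLOR_RGB2HSV)
tilt(p,d,(.6,.3424),-.018,zl=.1,zh=.14)
m=(hs[...,1]>180)&((hs[...,0]<6)|(hs[...,0]>174))&(W[...,2]>.1)&(W[...,1]>.2)&(W[...,1]<.45)
q=W[m]; print(cv2.minAreaRect((q[:,:2]*1000).astype(np.float32)))
snap('scene','s41')
for k in knobs(p,d): print(*k)
```

```text
flange slope x,y, z0 [ 0.0089 -0.0038  0.1195] 339 368
((598.93212890625, 341.25390625), (151.0476837158203, 120.27918243408203), 89.0582275390625)
[203. 238.] 180 0.075 [0.5756 0.3284] None [  2. 196. 160.]
```

View pics/t41.png

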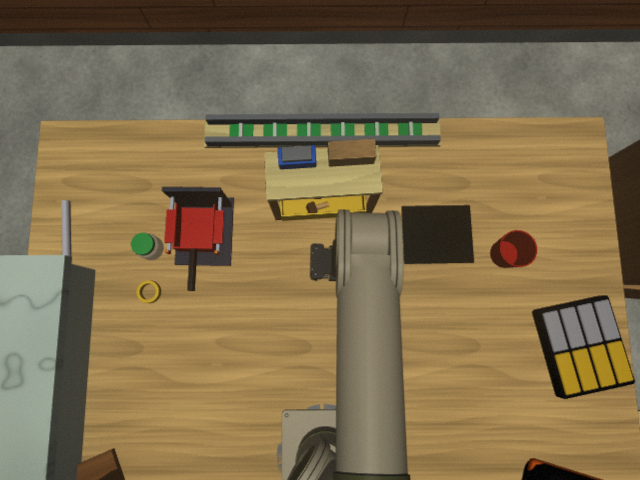

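View pics/s41.png

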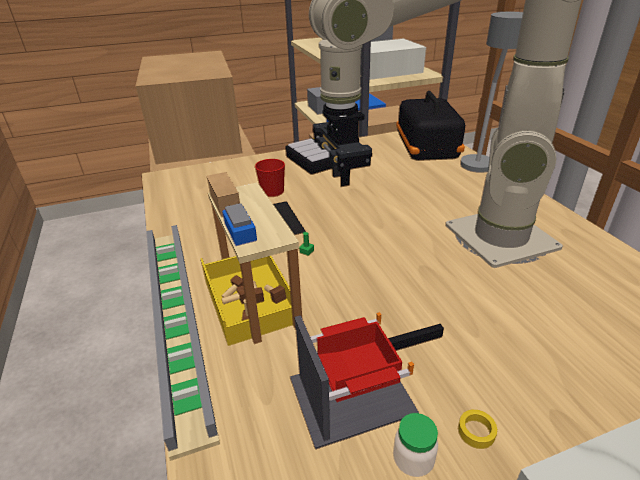

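Run:
```python
from h import *
p=cv2.imread('pics/s41.png'); cv2.imwrite('pics/s41c.png',cv2.resize(p[240:350,195:310],(690,660),interpolation=2))
```

View pics/s41c.png

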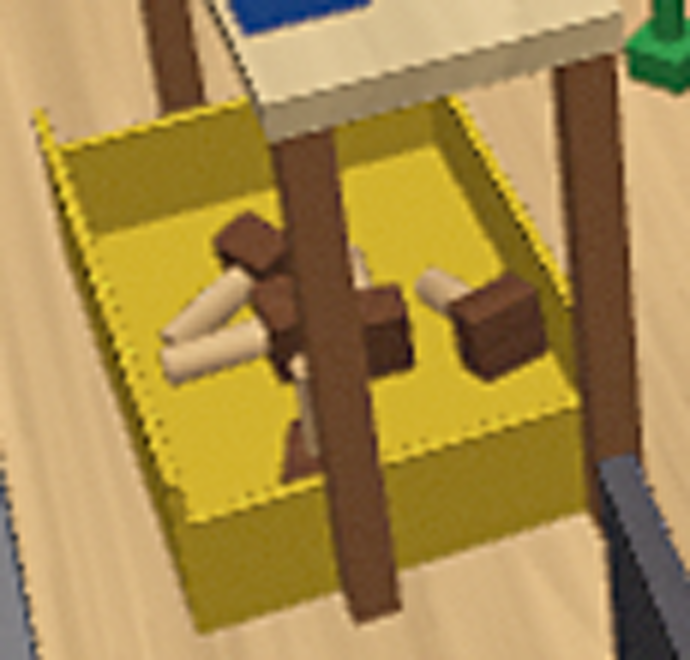

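```bash
python3 -c "
from h import *
print(r.close_job(), read_state()['time'])"
```

```text
the job is handed in; nothing more can be done
the job is handed in; nothing more can be done
```

The job is done and was handed in at about 59 s of the 210 s allowed; `close_job` gave no verdict.

**What I did**
- I lifted the scoop off its hooks and stood it on the mat. I then put all five brown knobs in it one at a time, leaving the green one where it was.
- I carried the scoop in level under the shelf and tipped it by easing the grip so that it pivoted in the fingers. Afterwards I levelled it against the mat and hung it back on the hooks.

**Last checks**
- **Knobs:** five heads and five shanks are visible in the yellow case, and no brown knobs are left on the bench.
- **Scoop:** it is empty and hangs level on both arms. Its origin measures about (0.599, 0.341), against about (0.600, 0.343) at the start.
- **Bystanders:** the tub, jar and tape roll look unmoved in the pictures.
- **Shelf:** I saw no sign of contact with it, but judged this only from the camera and force readings.

**Things that did not go cleanly**
- The scoop was nudged about 4 mm on the mat while I placed the first knob.
- Four knobs stuck in the scoop even at about 52° of tip and came out only after a short shake. Straight after the shake the wrist read about 0.9 N m for a moment, probably the lip touching the knobs below it. It was gone once I lifted the scoop.

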